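# Scrape the tile chips into the catch tray and put the scraper away

## Robot

A 7-joint arm with a two-finger parallel gripper is mounted at the origin on the work surface. World frame = base frame: x ahead of the robot, y to its left, z up, the work surface at z = 0. Lengths are in m, angles in rad, forces in N, time in s.
With the tool pointing down it reaches from about 0.425 to 1.025 m from the base axis. Payload 9.4 kg.
Tool frame: the origin (TCP) lies at the very end of the fingers, on their centre line; the grasp point (between the pads) lies 19 mm behind it; z points along the fingers, y is the line along which they close (so a half turn about z gives the same grasp; the last joint's range is limited). The gripper opens to 93 mm and grips with 3 to 60 N. Pads are 15 mm wide; open, the fingers measure 128 mm over their backs; the gripper's body (75 mm by 188 mm) begins 65 mm behind the grasp point.
Start: joints at [-1.183, 0.599, -0.003, 1.599, 0.002, 0.943, -0.08], TCP at [0.325, 0.648, 0.219] pointing down, gripper open.
Joint ranges: [-2.57, 2.57], [-0.35, 1.97], [-1.29, 1.29], [0.11, 2.56], [-1.05, 4.19], [0.11, 1.86], [-2.63, 2.63]. Speed limits (rad/s): [2.22, 2.22, 3.01, 3.01, 3.14, 3.14, 3.14].

## Interface

Orientations are given as a unit quaternion [x, y, z, w].
In Python, from bench import * gives the robot as it stands. Calls block until the motion is done:
- move_ptp(position, orientation): joint-space move of the TCP to a pose.
- movel(position, frame=None, v=0.15, threshold=None): straight line of the TCP; frame=None keeps the orientation; v is the mean speed in m/s. With threshold (N) it stops when the force on the tool has changed by that much, and returns True; else False.
- move_j(angles): joint-space move.
- move_gripper(opening, squeeze=None): finger opening in m; squeeze is the grip in N (None keeps the last); returns when the fingers have stopped.
- hold(seconds).
- ik(position, orientation): joint angles nearest the present ones, or None.
- read_state(): the state.
- snapshot(name): name is "side" or "top"; returns (picture, depth): 400x640x3 uint8, red, green, blue; 400x640 float32, m along the optical axis (not along the pixel's ray), 0 where there is no reading.
- get_calibration(name): a dict with "fx", "fy", "cx", "cy" (pixels), "D" ([k1, k2, p1, p2, k3] as OpenCV has them; the pictures are not rectified), "rvec" (rotation vector, rad) and "tvec" (3), from world to camera coordinates, as OpenCV has them. Camera axes: x right, y down, z forward; pixel columns grow to the right and rows downward; lengths in m; the calibration is good to about 2 mm. A picture is of the moment at which its call begins. get_calibration takes no time and is no camera call.
A pose or a line that the arm cannot do raises IKError and nothing moves.
- job_done(): hands the job in; it is judged then, once.
The state is a dict: "time_s": time; "qpos": joint angles; "dq": joint speeds; "tau": joint torques, N m; "eef_pos": TCP position; "tool_rot": TCP orientation; "contact_force": force on the tool from outside, world axes, zero at the start; "ft_torque": the same for the moment, N m; "finger_gap": finger opening in m; "grip_force": force on a finger pad.
Only numpy, scipy, OpenCV 4.12 (cv2) and the standard library are available. Lean on these libraries where they do the work, as an engineer would, in place of code of your own. Each camera call takes 0.05 s, during which the arm holds its last target. There are 200 camera calls.

## Task

Take the scraper that is drying blade-up in the caddy, turn it over, and with it sweep all five tile chips along the raised board and off its end into the catch tray; the chips are sharp, so the fingers must not touch them. Then slide the scraper blade-first, fully down, into the slot of the wooden rack and let go. Leave the jars, bottles and tape roll standing where they are.

Things in the scene. Friction and masses are not known exactly. Their poses are not given: they have to be found in the camera images.
- scraper: Scraper 165 long on one axis: wooden handle 28 wide (y), 26 thick (x), 95 long, then a flat rigid orange blade 66 wide (y), 8 thick (4 in its last 12). Origin: centre of the handle's butt; z runs along handle to blade edge; front and back (x) alike. 110 to 180 g, balances 75 from the butt. Starts blade-up, handle in the caddy's well. Lying flat it rests on its handle, axis 13 above the table.
- scraper_edge (a point): Middle of the scraper's blade edge, 165 from the butt along the scraper's z.
- caddy: Fixed black drying caddy, 78 high. Origin on the table under a well (inside 32 x by 34 y, walls 6, floor at 8) that holds the scraper's handle upright with 3 play, blade's wide side along the caddy's y. Behind it (x 19 to 92, y +-60) a box of stubby brushes that stand up to 135 high. Its front (-x, roughly to the robot) and both sides of the well are clear.
- station: Fixed raised work board with catch tray at its +x end. Origin on the table under the board's middle. Board top 45 above the table, x -90 to 90, y -58 to 58, between plywood cheeks 8 thick, 57 high, that run on to x = 182. Tray beyond the board's edge: inside x 90 to 174, y -58 to 58, blue floor 6 above the table, end wall 40 high. The board's -x end, towards the robot, is open.
- rack: Fixed wooden tool rack, base 120 (x) by 110 (y), about 105 high, that holds the slanted slot. Origin on the table under the middle of its base.
- rack_slot: The rack's slot for the scraper's blade. Origin at the middle of its mouth, 88 above the table; z points out of the slot along its depth: up, leaning 45 degrees to the rack's -x (robot) side. y runs along the slot's length. Slot 72 long (y), 12 wide (x; mouth flared to 26 over the top 10), 62 deep, closed below; wood 22 thick before and behind.
- chip0: Loose sharp tile chip, blue, about 20 x 16, 8 thick, 11 g, lying on the board at the start. Origin at the middle of its underside.
- chip1: Loose sharp tile chip, red, 18 x 18, 8 thick, 11 g, lying on the board at the start. Origin at the middle of its underside.
- chip2: Loose sharp tile chip, yellow, about 22 x 14, 8 thick, 11 g, lying on the board at the start. Origin at the middle of its underside.
- chip3: Loose sharp tile chip, green, about 18 x 16, 8 thick, 11 g, lying on the board at the start. Origin at the middle of its underside.
- chip4: Loose sharp tile chip, white, 20 x 17, 8 thick, 11 g, lying on the board at the start. Origin at the middle of its underside.
- white_jar: Bystander: clear squat paint jar with white lid, radius 24, 50 high. Origin at the middle of its underside. Loose; leave it where it is.
- paint_bottle: Bystander: small white paint bottle, red label, radius 17, 78 high. Origin at the middle of its underside. Loose; leave it where it is.
- glue_bottle: Bystander: slim amber glue bottle, radius 15, 95 high. Origin at the middle of its underside. Loose; leave it where it is.
- red_jar: Bystander: squat jar with red label, radius 28, 46 high. Origin at the middle of its underside. Loose; leave it where it is.
- cream_bottle: Bystander: small cream-painted wine bottle, radius 31, 192 high. Origin at the middle of its underside. Loose; leave it where it is.
- tape_roll: Bystander: yellow tape roll lying flat, outer radius 46, inner 38, 25 high. Origin at the middle of its underside. Loose; leave it where it is.
Things that resemble listed ones, but are neither listed nor needed, are in the scene too. Several things have the shape of the scraper; the one meant has the colours described above.

How it is judged:
By the outcome, as a careful person would: the job done as asked, in the order asked, and still so for the second after the job is handed in, with the robot touching nothing.
It also fails if it takes over 72 s, if anything falls off the work surface, if the arm or the gripper's body presses on something with over 40 N, if the wrist force passes 120 N, or if a joint passes its speed limit or range.

## Working session

There is one attempt and no reset: what is moved stays moved. The work goes in short steps, each a Python script; the robot and the scene stay as the last script left them, time stands still between calls to the robot, and variables do not carry over. Pictures are saved under pics/ and viewed, at most 10 in all, crops included, and the job is handed in when it is done.

```bash
mkdir -p pics; ls
cat > h.py <<'E'
from bench import *
import numpy as np, cv2
from scipy.spatial.transform import Rotation as R
def save(n,img,roi=None,s=1):
    if roi: img=img[roi[1]:roi[3],roi[0]:roi[2]]
    cv2.imwrite('pics/'+n,cv2.resize(img,None,fx=s,fy=s,interpolation=cv2.INTER_CUBIC)[:,:,::-1])
def cal(name):
    c=get_calibration(name);K=np.array([[c['fx'],0,c['cx']],[0,c['fy'],c['cy']],[0,0,1]])
    return K,np.array(c['D']),cv2.Rodrigues(np.array(c['rvec'],float))[0],np.array(c['tvec'],float).ravel()
def rays(name,uv):
    K,D,Rm,t=cal(name)
    p=cv2.undistortPoints(np.array(uv,float).reshape(-1,1,2),K,D).reshape(-1,2)
    return np.c_[p,np.ones(len(p))],Rm,t
def w_depth(name,uv,d):   # with depth
    r,Rm,t=rays(name,uv); return (r*np.array(d).reshape(-1,1)-t)@Rm
def w_z(name,uv,z):       # on plane z
    r,Rm,t=rays(name,uv); o=-t@Rm; d=r@Rm; return o+d*((z-o[2])/d[:,2:])
def cloud(name,depth):
    v,u=np.mgrid[0:400,0:640]; return w_depth(name,np.c_[u.ravel(),v.ravel()],depth.ravel()).reshape(400,640,3)
E
python3 - <<'E'
from h import *
for n in ('top','side'):
    im,d=snapshot(n); np.savez(n+'0.npz',im=im,d=d); save(n+'0.png',im,None,1.25)
    K,D,Rm,t=cal(n); print(n,-t@Rm,Rm[2],K[0,0])
print(read_state())
E
```

```text
pics
top [ 4.51869353e-01 -7.58737413e-05  1.37705194e+00] [ 0.09909021 -0.01038813 -0.99502423] 438.4275479124382
side [ 0.53979185 -0.77218187  1.06454435] [ 0.00835399  0.63805052 -0.76994918] 369.45110470412357
{'time_s': 0.1, 'qpos': array([-1.18267769,  0.60004857, -0.00252626,  1.60002041,  0.00178574,
        0.94289648, -0.07976616]), 'dq': array([-1.26797956e-03, -1.74612833e-03,  5.38294897e-05, -4.30979260e-04,
       -7.21755724e-05,  1.04297081e-03,  1.95847767e-03]), 'tau': array([ 5.08964702e-03, -7.66549158e+01,  1.50166567e+00, -2.52940929e+01,
       -5.23670542e-02,  1.35967505e-02,  2.73352259e-05]), 'eef_pos': array([0.32481842, 0.64769531, 0.2178546 ]), 'tool_rot': array([ 2.30288725e-01,  9.73122106e-01, -6.78629013e-04, -9.56947606e-05]), 'contact_force': array([ 0.24438419,  0.14280229, -0.00753788]), 'ft_torque': array([ 0.04357614, -0.0053785 ,  0.02338327]), 'grip_force': 0.0, 'finger_gap': 0.09292818917108432}
```

View pics/top0.png

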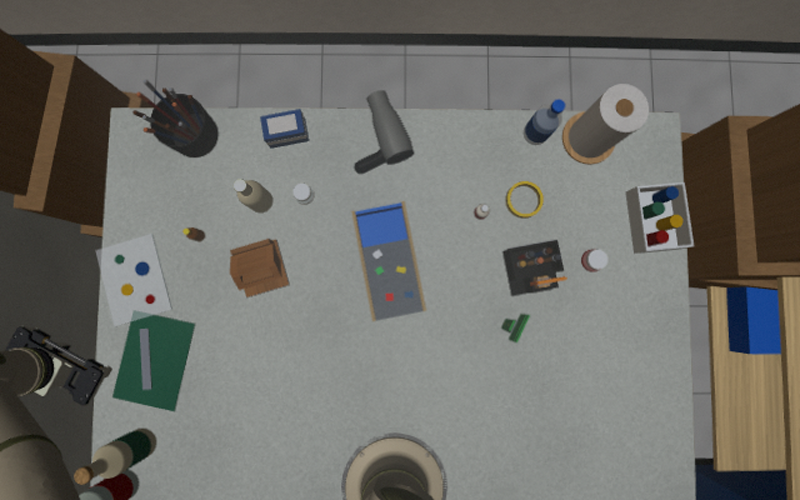

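View pics/side0.png

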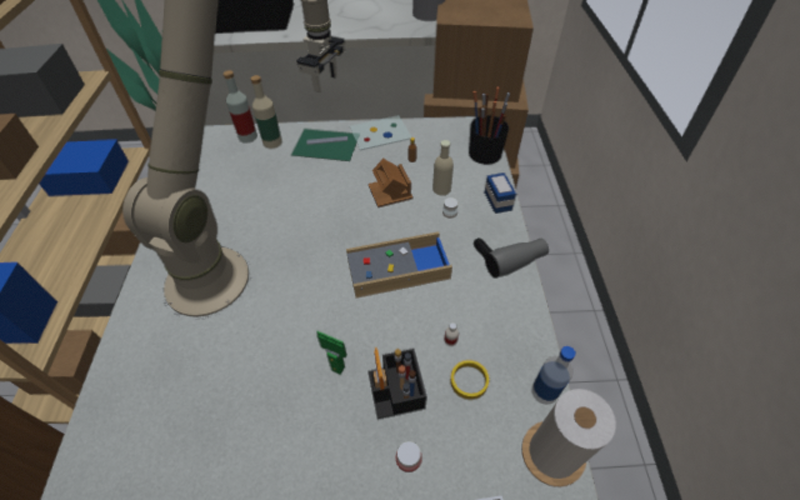

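The top view (800 px wide) shows the caddy at (533,268), with an orange blade standing at (548,282). The board is at (390,260), the rack at (258,267) and the tape roll at (525,199). Two things are scraper-shaped: the orange one standing in the caddy and a green one lying at (516,327). The orange blade with a wooden handle, in the caddy, fits the description, so I'll check it in an enlarged crop.

Run:
```python
from h import *
T=np.load('top0.npz');S=np.load('side0.npz')
def c(im,x,y,w,h,s): return cv2.resize(im[y:y+h,x:x+w],(int(w*s),int(h*s)),interpolation=cv2.INTER_CUBIC)
a=c(T['im'],395,185,80,60,5); b=c(S['im'],285,265,80,60,5); d=c(T['im'],175,180,80,60,5); e=c(T['im'],275,155,80,110,300/110)
f=c(S['im'],280,115,66,50,6)
e=cv2.copyMakeBorder(e,0,300-e.shape[0],0,400-e.shape[1],cv2.BORDER_CONSTANT)
m=np.vstack([np.hstack([a,b]),np.hstack([d,e])]); save('crops.png',m)
# height maps from top cloud
P=cloud('top',T['d']);Q=cloud('side',S['d']);np.savez('cl.npz',P=P,Q=Q)
def orange(im):
    h=cv2.cvtColor(im,cv2.COLOR_RGB2HSV); return (h[...,0]>6)&(h[...,0]<20)&(h[...,1]>150)&(h[...,2]>130)
for n,im,X in(('top',T['im'],P),('side',S['im'],Q)):
    m=orange(im); v,u=np.nonzero(m); k=X[m]; s=k[:,2]>.05
    print(n,len(k)); 
    for a_ in zip(u[s],v[s],np.round(k[s],3).tolist()): print(*a_,end=' | ')
    print()
```

```text
top 44
447 222 [0.503, -0.368, 0.158] | 448 222 [0.503, -0.371, 0.158] | 449 222 [0.503, -0.373, 0.16] | 450 222 [0.503, -0.375, 0.164] | 451 222 [0.503, -0.375, 0.172] | 452 222 [0.503, -0.378, 0.173] | 441 223 [0.5, -0.35, 0.161] | 442 223 [0.5, -0.353, 0.161] | 443 223 [0.5, -0.355, 0.163] | 444 223 [0.5, -0.36, 0.159] | 445 223 [0.5, -0.358, 0.175] | 446 223 [0.5, -0.362, 0.169] | 447 223 [0.5, -0.364, 0.171] | 448 223 [0.5, -0.366, 0.176] | 449 223 [0.5, -0.369, 0.174] | 450 223 [0.5, -0.372, 0.175] | 436 224 [0.497, -0.336, 0.161] | 437 224 [0.497, -0.338, 0.165] | 438 224 [0.497, -0.342, 0.162] | 439 224 [0.497, -0.342, 0.171] | 440 224 [0.497, -0.344, 0.175] | 441 224 [0.497, -0.346, 0.176] | 442 224 [0.497, -0.35, 0.171] | 443 224 [0.497, -0.354, 0.169] | 444 224 [0.497, -0.355, 0.173] | 445 224 [0.497, -0.358, 0.174] | 430 225 [0.494, -0.319, 0.164] | 431 225 [0.494, -0.322, 0.163] | 432 225 [0.495, -0.325, 0.161] | 433 225 [0.494, -0.324, 0.174] | 434 225 [0.494, -0.327, 0.176] | 435 225 [0.494, -0.331, 0.172] | 436 225 [0.494, -0.333, 0.172] | 437 225 [0.494, -0.336, 0.17
[... 1266 characters left out ...]
, -0.354, 0.163] | 303 293 [0.5, -0.358, 0.171] | 302 294 [0.497, -0.357, 0.162] | 303 294 [0.5, -0.363, 0.175] | 304 294 [0.503, -0.363, 0.176] | 302 295 [0.497, -0.359, 0.162] | 303 295 [0.5, -0.365, 0.173] | 304 295 [0.503, -0.365, 0.174] | 302 296 [0.497, -0.362, 0.161] | 303 296 [0.5, -0.367, 0.172] | 304 296 [0.503, -0.368, 0.175] | 303 297 [0.5, -0.368, 0.167] | 304 297 [0.502, -0.37, 0.173] | 303 298 [0.499, -0.368, 0.162] | 304 298 [0.502, -0.372, 0.171] | 305 298 [0.505, -0.368, 0.162] | 303 299 [0.499, -0.369, 0.159] | 304 299 [0.502, -0.376, 0.173] | 305 299 [0.505, -0.375, 0.172] | 303 300 [0.499, -0.373, 0.162] | 304 300 [0.502, -0.379, 0.174] | 305 300 [0.505, -0.379, 0.175] |
```

View pics/crops.png

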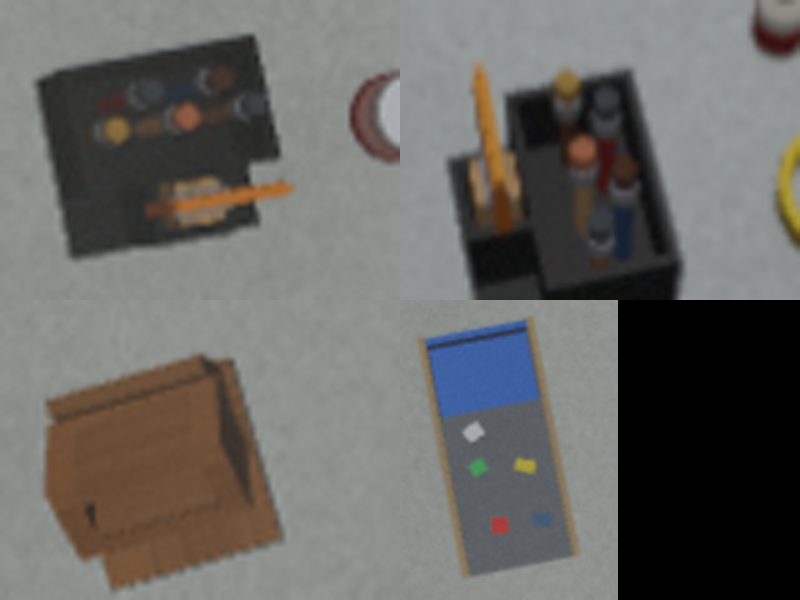

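The crop confirms it: an orange blade on a wooden handle in the well. Its edge runs from about (.491,-.316) to (.504,-.380). Next I measure the station, caddy and rack.

Run:
```python
from h import *
T=np.load('top0.npz');S=np.load('side0.npz');c=np.load('cl.npz');P,Q=c['P'],c['Q']
def rect(p): 
    r=cv2.minAreaRect(np.ascontiguousarray(p[:,:2]*1000,dtype=np.float32)); return [np.round(a,1) for a in r]
def sel(X,x0,x1,y0,y1,z0,z1):
    return (X[...,0]>x0)&(X[...,0]<x1)&(X[...,1]>y0)&(X[...,1]<y1)&(X[...,2]>z0)&(X[...,2]<z1)
g=[]
for n,X,im in(('top',P,T['im']),('side',Q,S['im'])):
    m=sel(X,.3,.8,-.15,.15,.036,.075); mm=cv2.morphologyEx(m.astype(np.uint8),cv2.MORPH_OPEN,np.ones((2,2)))>0
    print(n,'station',m.sum(),rect(X[mm]),'board z',np.median(X[m][:,2]))
    hsv=cv2.cvtColor(im,cv2.COLOR_RGB2HSV); b=sel(X,.3,.8,-.12,.12,-.01,.02)&(hsv[...,0]>105)&(hsv[...,0]<125)&(hsv[...,1]>120); print(' blue',b.sum(),rect(X[b]))
    bd=sel(X,.3,.8,-.15,.15,.038,.058)
    for name,lo,hi,smin in(('blue',100,118,90),('red',0,5,120),('red2',172,180,120),('yel',22,32,120),('green',50,75,100)):
        k=bd&(hsv[...,0]>=lo)&(hsv[...,0]<=hi)&(hsv[...,1]>smin)
        if k.sum(): print('  ',name,k.sum(),np.round(np.median(X[k],0),3))
    k=bd&(hsv[...,1]<40)&(hsv[...,2]>140); print('  white',k.sum(),np.round(np.median(X[k],0),3) if k.sum() else '')
    m=sel(X,.4,.7,-.48,-.2,.066,.09); print(' caddy top',m.sum(),rect(X[m]))
    m=sel(X,.35,.75,.15,.45,.004,.13); print(' rack',m.sum(),rect(X[m]))
    m=sel(X,.35,.75,.15,.45,.004,.026); print(' rackbase',m.sum(),rect(X[m])); 
    m=sel(X,.35,.75,.15,.45,.09,.13); print(' racktop',m.sum(),rect(X[m]),X[m][:,2].max() if m.sum() else 0)
# heightmap of rack, 1.25mm bins, x up,y left
H=np.zeros((160,160),np.float32)
for X in(P,Q):
    m=sel(X,.4,.7,.1,.45,-.01,.13);p=X[m]
    # origin centre
    i=((.62-p[:,0])/.00125).astype(int); j=((.37-p[:,1])/.00125).astype(int)
    ok=(i>=0)&(i<160)&(j>=0)&(j<160); np.maximum.at(H,(i[ok],j[ok]),p[ok,2])
H=cv2.dilate(H,np.ones((2,2)))
hm=cv2.applyColorMap((np.clip(H/.11,0,1)*255).astype(np.uint8),cv2.COLORMAP_JET)[:,:,::-1]
def cr(im,x,y,w,h,W,Hh): return cv2.resize(im[y:y+h,x:x+w],(W,Hh),interpolation=cv2.INTER_CUBIC)
a=cr(T['im'],178,183,60,60,400,400)
b=cr(S['im'],285,120,60,60,400,400)
save('rack.png',np.vstack([np.hstack([a,b]),np.hstack([cv2.resize(hm,(200,200)),np.zeros((200,600,3),np.uint8)])]))
# plane fit of front slanted face (normal approx 45deg)
for n,X in(('top',P),('side',Q)):
    m=sel(X,.35,.75,.15,.45,.04,.13); p=X[m]
    # ransac dominating planes
    rng=np.random.default_rng(0)
    rem=p
    for it in range(3):
        best=None
        for _ in range(800):
            q=rem[rng.choice(len(rem),3,False)]; nn=np.cross(q[1]-q[0],q[2]-q[0]); l=np.linalg.norm(nn)
            if l<1e-7: continue
            nn/=l; ii=abs((rem-q[0])@nn)<.002
            if best is None or ii.sum()>best.sum(): best=ii
        q=rem[best]; cc=q.mean(0); nn=np.linalg.svd(q-cc)[2][2]; nn*=np.sign(nn[2]); print(n,'plane',best.sum(),np.round(cc,3),np.round(nn,3)); rem=rem[~best]
        if len(rem)<20: break
```

```text
top station 2917 [array([602.2,  20.1]), array([393.5, 136.9]), np.float64(11.0)] board z 0.045532964662729436
 blue 916 [array([633.8,  32.1]), array([ 79.2, 114.1]), np.float64(11.5)]
   blue 98 [0.672 0.024 0.041]
   red 28 [0.46  0.013 0.053]
   red2 2 [0.454 0.007 0.054]
   yel 27 [ 0.527 -0.014  0.052]
   green 23 [0.523 0.037 0.052]
  white 40 [0.563 0.041 0.053]
 caddy top 443 [array([ 560.2, -317.1]), array([284.6, 159.9]), np.float64(13.9)]
 rack 2687 [array([549.1, 299.9]), array([396.8, 298.1]), np.float64(0.2)]
 rackbase 934 [array([549.1, 299.9]), array([396.8, 298.1]), np.float64(0.2)]
 racktop 564 [array([614.1, 348.2]), array([227.3, 107.9]), np.float64(10.6)] 0.1298851495767568
side station 2117 [array([ 657.8, -303.6]), array([383.5, 887.1]), np.float64(9.2)] board z 0.04588502898346642
 blue 372 [array([634.1,  52.3]), array([77.2, 82.4]), np.float64(10.8)]
   blue 60 [0.669 0.016 0.042]
   red 20 [0.461 0.01  0.053]
   red2 4 [0.463 0.022 0.052]
   yel 23 [ 0.526 -0.016  0.052]
   green 19 [0.524 0.036 0.053]
  white 22 [0.564 0.046 0.053]
 caddy top 563 [array([ 560.5, -320.2]), array([292.8, 154. ]), np.float64(16.3)]
 rack 1625 [array([550., 301.]), array([297.5, 397.4]), np.float64(89.9)]
 rackbase 533 [array([550., 301.]), array([297.5, 397.4]), np.float64(89.9)]
 racktop 299 [array([613.2, 350.3]), array([226.5, 117.7]), np.float64(11.3)] 0.12997001938951652
top plane 403 [0.546 0.337 0.084] [0.69  0.211 0.693]
top plane 253 [0.506 0.328 0.086] [-0.656 -0.203  0.727]
top plane 233 [0.607 0.297 0.064] [ 0.118 -0.024  0.993]
side plane 156 [0.62  0.299 0.074] [-0.185  0.981  0.048]
side plane 147 [0.602 0.302 0.065] [ 0.115 -0.018  0.993]
side plane 138 [0.549 0.337 0.084] [0.663 0.208 0.719]
```

View pics/rack.png

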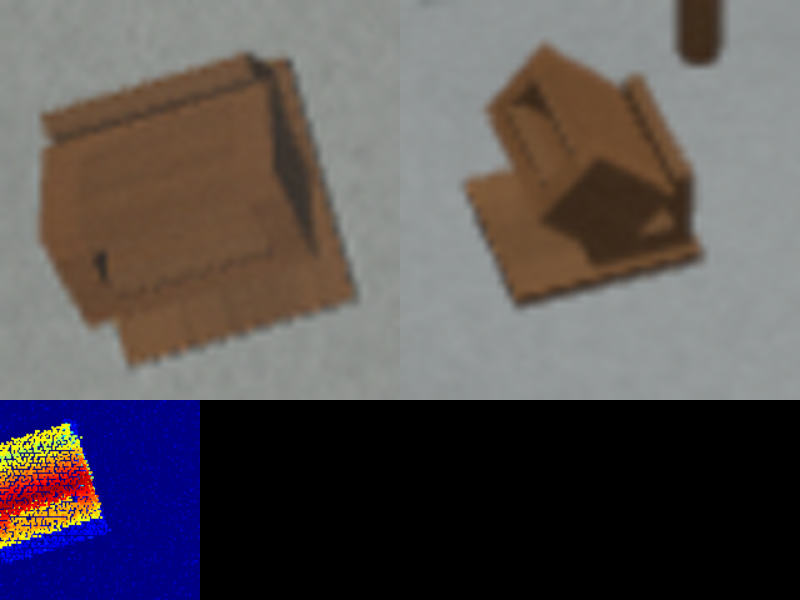

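Run:
```python
from h import *
T=np.load('top0.npz');S=np.load('side0.npz');c=np.load('cl.npz');P,Q=c['P'],c['Q']
def sel(X,x0,x1,y0,y1,z0,z1):
    return (X[...,0]>x0)&(X[...,0]<x1)&(X[...,1]>y0)&(X[...,1]<y1)&(X[...,2]>z0)&(X[...,2]<z1)
psi=np.radians(17.0)
ca,sa=np.cos(psi),np.sin(psi)
outs=[]
for n,X,im in(('top',P,T['im']),('side',Q,S['im'])):
    hsv=cv2.cvtColor(im,cv2.COLOR_RGB2HSV)
    wood=(hsv[...,0]<20)&(hsv[...,1]>70)
    m=sel(X,.40,.66,.25,.45,.004,.125)&wood; p=X[m]
    a=p[:,0]*ca+p[:,1]*sa; b=-p[:,0]*sa+p[:,1]*ca; z=p[:,2]
    print(n,len(p),'a',np.percentile(a,[1,50,99]).round(4),'b',np.percentile(b,[.5,2,50,98,99.5]).round(4),'zmax',np.percentile(z,99.5).round(4))
    u=(z-a)/2**.5; w=(z+a)/2**.5
    for nm,v in(('mouth u',u),('rear w',w)):
        h,e=np.histogram(v[z>.06],np.arange(-.6,.6,.002)); k=h.argsort()[-4:]; print('  ',nm,[(round(e[i],4),int(h[i])) for i in k])
    k=h.argmax()
    mu=np.median(u[(z>.06)&(abs(u-(-.315))<.1)]) 
    h,e=np.histogram(u[z>.06],np.arange(-.6,.6,.002)); u0=e[h.argmax()]+.001; kk=(z>.06)&(abs(u-u0)<.003); u0=np.median(u[kk])
    h,e=np.histogram(w[z>.06],np.arange(-.6,.9,.002)); w0=e[h.argmax()]+.001; k2=(z>.06)&(abs(w-w0)<.003); w0=np.median(w[k2])
    print('  u0',u0.round(4),'w0',w0.round(4),'a0 from mouth',.088-2**.5*u0,'from rear',2**.5*(w0-.028)-.088)
    for nm,k in(('mouth',kk),('rear',k2)): print('  ',nm,'b',np.percentile(b[k],[1,3,50,97,99]).round(4),'w range',np.percentile(w[k],[1,99]).round(4))
    kb=(z<.026); print('   base a',np.percentile(a[kb],[2,98]).round(4),'b',np.percentile(b[kb],[2,98]).round(4),'z',np.median(z[kb]).round(4))
    # rectify mouth plane: axes b (left = +b), w up ; 5px/mm, 110x80mm
    K,D,Rm,t=cal(n); bb,ww=np.meshgrid(.17+np.arange(110,-1,-.2)[:550]/1000*1.0+.0,(w0+.01-np.arange(0,80,.2)/1000))
    bb=bb+(np.median(b[kk])-.17-.055); z_=(u0+ww)/2**.5; a_=(ww-u0)/2**.5
    pts=np.stack([a_*ca-bb*sa,a_*sa+bb*ca,z_],-1).reshape(-1,3)
    uv=cv2.projectPoints(pts,Rm,t,K,D)[0].reshape(bb.shape+(2,)).astype(np.float32)
    r=cv2.remap(im,uv[...,0],uv[...,1],cv2.INTER_CUBIC); r=cv2.convertScaleAbs(r,alpha=1.6); outs.append(cv2.resize(r,(400,291)))
    print('   rect: left b',bb[0,0].round(4),'right',bb[0,-1].round(4),'top w',ww[0,0].round(4),'bot',ww[-1,0].round(4))
save('rect.png',np.hstack(outs))
# station fit by orthographic extents
for n,X,im in(('top',P,T['im']),('side',Q,S['im'])):
    for deg in (10.5,11,11.5,):
        q=np.radians(deg); m=sel(X,.3,.72,-.1,.14,.03,.075);p=X[m]
        a=p[:,0]*np.cos(q)+p[:,1]*np.sin(q); b=-p[:,0]*np.sin(q)+p[:,1]*np.cos(q)
        print(n,deg,'a',np.percentile(a,[.3,99.7]).round(4),'b',np.percentile(b,[.3,1,99,99.7]).round(4), 'spread', (np.percentile(b,99.5)-np.percentile(b,.5)).round(4))
    q=np.radians(12);m=sel(X,.44,.62,-.42,-.24,.06,.09)&(im.max(-1)<75);p=X[m];print(n,'caddy',cv2.minAreaRect(np.float32(p[:,:2]*1000)))
```

```text
top 1506 a [0.5456 0.5955 0.6581] b [0.1094 0.1104 0.16   0.2145 0.2164] zmax 0.1078
   mouth u [(np.float64(-0.354), 64), (np.float64(-0.348), 89), (np.float64(-0.352), 121), (np.float64(-0.35), 152)]
   rear w [(np.float64(0.464), 57), (np.float64(0.5), 106), (np.float64(0.496), 147), (np.float64(0.498), 223)]
  u0 -0.3494 w0 0.4987 a0 from mouth 0.5820975342924967 from rear 0.5776552311377858
   mouth b [0.1108 0.1136 0.1637 0.2145 0.2159] w range [0.4428 0.5009]
   rear b [0.1112 0.1134 0.1616 0.2135 0.2163] w range [0.4962 0.5015]
   base a [0.5448 0.6547] b [0.1091 0.2146] z 0.0115
   rect: left b 0.2187 right 0.1089 top w 0.5087 bot 0.4289
side 885 a [0.5468 0.5965 0.6588] b [0.1072 0.1087 0.1372 0.2128 0.2159] zmax 0.1066
   mouth u [(np.float64(-0.356), 22), (np.float64(-0.354), 41), (np.float64(-0.35), 56), (np.float64(-0.352), 70)]
   rear w [(np.float64(0.464), 17), (np.float64(0.466), 26), (np.float64(0.498), 45), (np.float64(0.5), 97)]
  u0 -0.3505 w0 0.5005 a0 from mouth 0.5837197489905027 from rear 0.5802861880252917
   mouth b [0.1096 0.1114 0.1619 0.2135 0.2155] w r
[... 185 characters left out ...]
 0.5105 bot 0.4307
top 10.5 a [0.4048 0.6759] b [-0.153  -0.1514 -0.0211 -0.0199] spread 0.132
top 11 a [0.4041 0.6748] b [-0.1569 -0.1559 -0.0261 -0.0252] spread 0.1311
top 11.5 a [0.4033 0.6741] b [-0.1613 -0.1607 -0.0307 -0.03  ] spread 0.131
top caddy ((531.6708984375, -340.9394226074219), (112.07460021972656, 122.49442291259766), 10.491033554077148)
side 10.5 a [0.4065 0.6784] b [-0.1541 -0.153  -0.0194 -0.0169] spread 0.1355
side 11 a [0.4059 0.6775] b [-0.158  -0.1572 -0.0245 -0.0222] spread 0.135
side 11.5 a [0.4051 0.6766] b [-0.1624 -0.1617 -0.0291 -0.0271] spread 0.1347
side caddy ((531.65869140625, -341.6682434082031), (112.51963806152344, 121.87303924560547), 10.544154167175293)
```

View pics/rect.png

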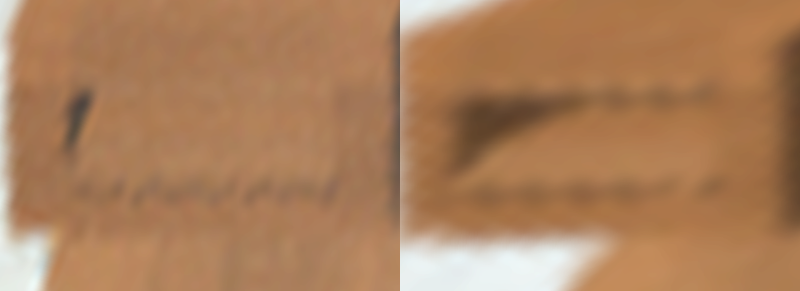

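The rectified views show the slot's mouth as a rectangle (side half, columns 455–720, rows 95–190). The poses are:

- **Station:** (.503,.005), yaw 11°
- **Caddy:** (.4975,-.348), yaw 10.8°
- **Rack slot:** a=.5805, b=.163 in the rack-aligned frame, yaw 17°

Next I check reachability of the key poses.

```bash
cat >> h.py <<'E'
def rz(deg): return R.from_euler('z',deg,degrees=True).as_matrix()
def tool(Z,Y):
    Z=np.array(Z,float);Z/=np.linalg.norm(Z);Y=np.array(Y,float);X=np.cross(Y,Z);return R.from_matrix(np.c_[X,Y,Z])
CAD=np.array([.4975,-.348,0]);CY=10.8
STA=np.array([.5032,.0054,0]);SY=11.0
RY=17.0; A0,B0,ZS=.5805,.163,.087
SLOT=rz(RY)@np.array([A0,B0,ZS])
G=0.083  # grasp from butt
def grasp(lx,z,s,pitch=0):   # grasp point local x, height, s=sign of tool Y
    M=rz(CY); Z=M@[np.cos(pitch),0,-np.sin(pitch)]; r=tool(Z,M@[0,s,0]); g=CAD+M@[lx,0,z]; return g+.019*r.as_matrix()[:,2],r.as_quat()
def sweep(lx,ly,gap,s,dyaw=0):  # edge middle at local lx,ly, gap above board
    M=rz(SY); r=tool(rz(SY+dyaw)@[1,0,0],rz(SY+dyaw)@[0,-s,0]); e=STA+M@[lx,ly,.045+gap]; g=e+[0,0,.165-G]; return g+(.019-.004)*r.as_matrix()[:,2],r.as_quat()
def rack(out,s,dy=0,dw=0):       # edge at distance `out` above mouth (neg = inside)
    M=rz(RY);q=.5**.5; sz=M@[-q,0,q]; Z=M@[-q,0,-q]; r=tool(Z,M@[0,s,0]); g=SLOT+sz*(out+.165-G)+M@[0,dy,0]+M@[q,0,q]*dw
    return g+(.019-.004)*Z,r.as_quat()
E
python3 - <<'E'
from h import *
for s in(1,-1):
    for n,p in(('g-',grasp(-.12,.091,s)),('g',grasp(-.004,.091,s)),('gup',grasp(-.004,.22,s)),('sw0',sweep(-.1,.023,.1,s)),('sw',sweep(-.085,.023,.001,s)),('swe',sweep(.1,-.023,.001,s)),('rk+',rack(.08,s)),('rk',rack(-.062,s))):
        q=ik(*p); print(s,n,p[0].round(3),None if q is None else np.round(q,2))
E
```

```text
1 g- [ 0.398 -0.367  0.091] None
1 g [ 0.512 -0.345  0.091] [ 1.81  1.64 -1.14  2.25  4.18  0.42 -0.74]
1 gup [ 0.512 -0.345  0.22 ] [ 1.77  1.35 -1.19  2.33  4.09  0.54 -0.92]
1 sw0 [0.415 0.012 0.227] None
1 sw [0.43  0.015 0.128] None
1 swe [0.62  0.005 0.128] None
1 rk+ [0.388 0.289 0.191] [-0.38  0.75 -0.36  1.7  -0.07  1.45  1.15]
1 rk [0.484 0.318 0.091] [-0.39  0.96 -0.33  1.48 -0.    1.48  1.18]
-1 g- [ 0.398 -0.367  0.091] None
-1 g [ 0.512 -0.345  0.091] [ 1.81  1.64 -1.14  2.25  4.18  0.42  2.4 ]
-1 gup [ 0.512 -0.345  0.22 ] [ 1.75  1.3  -1.13  2.33  4.15  0.61  2.15]
-1 sw0 [0.415 0.012 0.227] None
-1 sw [0.43  0.015 0.128] None
-1 swe [0.62  0.005 0.128] None
-1 rk+ [0.388 0.289 0.191] [-0.98  0.82  0.65  1.75 -0.46  1.57 -1.37]
-1 rk [0.484 0.318 0.091] [-0.89  1.03  0.62  1.52 -0.52  1.59 -1.35]
```

```bash
cat > kin.py <<'E'
import numpy as np
from scipy.spatial.transform import Rotation as R
from scipy.optimize import least_squares
LO=np.array([-2.57,-.35,-1.29,.11,-1.05,.11,-2.63]);HI=np.array([2.57,1.97,1.29,2.56,4.19,1.86,2.63])
def fk(q,P,S=None):
    p=np.zeros(3);M=np.eye(3); S=P[14:18] if S is None else S; pts=[]
    for i in range(7):
        ax='zyzyzyz'[i]; sg=S[i//2] if ax=='z' else 1
        p=p+M@[P[7+i] if i<7 else 0,0,0]+M@[0,0,P[i]]
        pts.append(p); M=M@R.from_euler(ax,sg*q[i]+(P[18] if i==6 else 0)).as_matrix()
    pts.append(p+M@[0,0,P[19]]); return pts,M
def solve(P,pos,quat,seed,n=30,rng=np.random.default_rng(1),w=.02):
    Rt=R.from_quat(quat).as_matrix(); best=None
    for k in range(n):
        s=np.clip(seed+(rng.normal(0,.5,7) if k else 0),LO+.01,HI-.01)
        f=lambda q:(lambda a:np.r_[(a[0][-1]-pos)*10,R.from_matrix(a[1].T@Rt).as_rotvec()*3,(q-seed)*1e-3])(fk(q,P))
        r=least_squares(f,s,bounds=(LO+.02,HI-.02),max_nfev=80)
        if np.linalg.norm(r.fun[:6])<.01:
            c=np.linalg.norm(r.x-seed)
            if best is None or c<best[0]: best=(c,r.x)
            if k==0 and c<1: break
    return None if best is None else best[1]
E
python3 - <<'E'
from h import *; from kin import *
import itertools
D=[]
st=read_state(); D.append((st['qpos'],st['eef_pos'],st['tool_rot']))
c=st['eef_pos']
rng=np.random.default_rng(0)
for s in(1,-1):
    for p in(grasp(-.004,.091,s),grasp(-.004,.22,s),rack(.08,s),rack(-.062,s)):
        q=ik(*p); 
        if q is not None: D.append((np.array(q),p[0],p[1]))
for k in range(8):
    p=np.array([.5+.15*rng.normal(),.4*rng.normal(),.3]);o=(R.from_rotvec(rng.normal(0,.3,3))*R.from_quat(st['tool_rot'])).as_quat(); q=ik(p,o)
    if q is not None: D.append((np.array(q),p,o))
best=None
for S in itertools.product((1,-1),repeat=4):
    for o7 in (0,1.57,3.14,-1.57):
        def f(x):
            P=np.r_[x[:14],S,x[14],x[15]]; out=[]
            for q,p,o in D:
                a,M=fk(q,P); out+=list(a[-1]-p)+list(.3*R.from_matrix(M.T@R.from_quat(o).as_matrix()).as_rotvec())
            return np.array(out)+0
        # reg for redundant params
        x0=np.r_[.3,0,.4,0,.5,0,.0,np.zeros(7),o7,.3]
        g=lambda x:np.r_[f(x),1e-4*(x-x0)]
        if np.linalg.norm(f(x0))>8: pass
        r=least_squares(g,x0,max_nfev=15); e=np.abs(f(r.x)).max()
        if best is None or e<best[0]: best=(e,np.r_[r.x[:14],S,r.x[14:16]])
print(len(D),best[0],best[1].round(4)); np.save('P.npy',best[1])
E
```

```text
17 0.05317748361596705 [ 0.2399 -0.0601  0.5862  0.1229  0.4332 -0.1144  0.0393  0.0556  0.0274
 -0.1429  0.0838  0.0842 -0.0846 -0.0566 -1.     -1.     -1.     -1.
  1.5708  0.3471]
```

```bash
cat > fit.py <<'E'
from h import *; from kin import *
st=read_state(); D=[(st['qpos'],st['eef_pos'],st['tool_rot'])]
rng=np.random.default_rng(0)
for s in(1,-1):
    for p in(grasp(-.004,.091,s),grasp(-.004,.22,s),rack(.08,s),rack(-.062,s)):
        q=ik(*p); 
        if q is not None: D.append((np.array(q),p[0],p[1]))
for k in range(25):
    p=np.array([.5+.15*rng.normal(),.4*rng.normal(),.35]);o=(R.from_rotvec(rng.normal(0,.5,3))*R.from_quat(st['tool_rot'])).as_quat(); q=ik(p,o)
    if q is not None: D.append((np.array(q),p,o))
A=[];b=[];re=[]
for q,p,o in D:
    M=np.eye(3);row=[]
    for i in range(7):
        row.append(M); ax='zyzyzyz'[i]; M=M@R.from_euler(ax,(-q[i] if ax=='z' else q[i])+(np.pi/2 if i==6 else 0)).as_matrix()
    row.append(M); A.append(np.hstack(row)); b.append(p); re.append(R.from_matrix(M.T@R.from_quat(o).as_matrix()).magnitude())
A=np.vstack(A);b=np.hstack(b); x=np.linalg.lstsq(A,b,rcond=1e-6)[0]
print(len(D),'rot',max(re),'pos',abs(A@x-b).max()); print(x.reshape(8,3).round(4)); np.save('off.npy',x)
E
python3 fit.py
```

```text
33 rot 6.141215990783352e-11 pos 2.48620568576996e-11
[[-0.000e+00  0.000e+00  1.418e-01]
 [-0.000e+00 -1.500e-02  1.418e-01]
 [ 0.000e+00 -1.500e-02  3.235e-01]
 [ 0.000e+00 -1.320e-02  3.235e-01]
 [-0.000e+00 -1.320e-02  2.211e-01]
 [ 0.000e+00 -2.000e-04  2.211e-01]
 [ 0.000e+00 -2.000e-04  1.697e-01]
 [-0.000e+00  0.000e+00  1.697e-01]]
```

```bash
cat > kin.py <<'E'
import numpy as np
from scipy.spatial.transform import Rotation as R
from scipy.optimize import least_squares
LO=np.array([-2.57,-.35,-1.29,.11,-1.05,.11,-2.63]);HI=np.array([2.57,1.97,1.29,2.56,4.19,1.86,2.63])
OFF=np.load('off.npy').reshape(8,3)
def fk(q):
    M=np.eye(3);p=np.zeros(3);pts=[]
    for i in range(7):
        p=p+M@OFF[i];pts.append(p);a=-q[i]+np.pi/2*(i==6) if i%2==0 else q[i]
        if i==6:a=-q[6]+np.pi/2
        c,s=np.cos(a),np.sin(a); M=M@(np.array([[c,-s,0],[s,c,0],[0,0,1]]) if i%2==0 else np.array([[c,0,s],[0,1,0],[-s,0,c]]))
    return pts+[p+M@OFF[7]],M
rng=np.random.default_rng(1)
def solve(pos,quat,seeds=None,n=25,m=.04):
    """list of distinct solutions"""
    Rt=R.from_quat(quat).as_matrix();out=[]
    def f(q): a,M=fk(q);return np.r_[(a[-1]-pos)*10,sum(np.cross(M[:,i],Rt[:,i]) for i in range(3))*3,(np.trace(M.T@Rt)-3)]
    ss=list(seeds) if seeds is not None else []
    ss+=[rng.uniform(LO,HI) for _ in range(n)]
    for s in ss:
        r=least_squares(f,np.clip(s,LO+m+.001,HI-m-.001),bounds=(LO+m,HI-m),max_nfev=60)
        if r.cost<1e-7: out.append(r.x)
    return out
E
cat >> h.py <<'E'
def sweepd(lx,ly,gap,s,d,dyaw=0):  # d: pitch of tool below horizontal (deg); 180=pointing back; edge point given
    M=rz(SY+dyaw);d=np.radians(d);Z=M@[np.cos(d),0,-np.sin(d)];sz=M@[-np.sin(d),0,-np.cos(d)]
    if np.cos(d)<-1e-9: sz=-sz; s=-s   # pointing back: other roll
    r=tool(Z,M@[0,-s,0]); e=STA+rz(SY)@[lx,ly,.045+gap]; return e-sz*(.165-G)+.015*Z,r.as_quat()
E
python3 - <<'E'
from h import *; from kin import *
np.set_printoptions(suppress=True,linewidth=150)
def show(n,p,k=2):
    o=solve(*p); o.sort(key=lambda q:np.min(np.r_[q-LO,HI-q])*-1)
    print(n,p[0].round(3),len(o)); 
    for q in o[:k]: print('    ',q.round(2),'elbow z',fk(q)[0][3][2].round(2),'wrist',fk(q)[0][5].round(2))
show('g',grasp(-.004,.091,1),4);show('g-',grasp(-.12,.091,1),4);show('g10',grasp(-.08,.091,1,.17),3)
for d in(0,20,40,60,130,150,180):
    for lx in(-.085,.1): show(f'sw d{d} lx{lx}',sweepd(lx,.023,.001,1,d),1)
show('rk',rack(-.062,1)); show('rk-',rack(-.062,-1))
E
```

```text
g [ 0.512 -0.345  0.091] 1
     [ 1.82  1.66 -1.16  2.25  4.15  0.4  -0.71] elbow z 0.21 wrist [ 0.18 -0.41  0.09]
g- [ 0.398 -0.367  0.091] 0
g10 [ 0.437 -0.359  0.088] 3
     [ 1.92  1.48 -1.1   2.32  4.15  0.33 -0.81] elbow z 0.33 wrist [ 0.11 -0.42  0.15]
     [ 1.92  1.48 -1.1   2.32  4.15  0.33 -0.81] elbow z 0.33 wrist [ 0.11 -0.42  0.15]
     [ 1.92  1.48 -1.1   2.32  4.15  0.33 -0.81] elbow z 0.33 wrist [ 0.11 -0.42  0.15]
sw d0 lx-0.085 [0.43  0.015 0.128] 0
sw d0 lx0.1 [0.612 0.05  0.128] 0
sw d20 lx-0.085 [0.457 0.02  0.118] 0
sw d20 lx0.1 [0.638 0.055 0.118] 0
sw d40 lx-0.085 [0.478 0.024 0.099] 0
sw d40 lx0.1 [0.66  0.059 0.099] 4
     [ 0.22  0.8  -0.56  2.46  2.84  0.96  2.05] elbow z 0.73 wrist [0.4  0.01 0.32]
sw d60 lx-0.085 [0.492 0.027 0.074] 0
sw d60 lx0.1 [0.674 0.062 0.074] 4
     [-0.36  0.68  0.29  2.25  3.7   0.35  0.99] elbow z 0.79 wrist [0.51 0.03 0.37]
sw d130 lx-0.085 [ 0.344 -0.002  0.087] 3
     [ 0.2   0.78 -0.56  2.1   0.31  1.1   1.16] elbow z 0.74 wrist [0.56 0.04 0.35]
sw d130 lx0.1 [0.526 0.033 0.087] 6
     [-0.29  0.86  0.19  1.68 -0.1   1.31  1.71] elbow z 0.71 wrist [0.74 0.08 0.35]
sw d150 lx-0.085 [0.362 0.001 0.11 ] 1
     [-0.22  0.88  0.07  1.91 -0.01  1.39  1.63] elbow z 0.69 wrist [0.65 0.06 0.28]
sw d150 lx0.1 [0.544 0.037 0.11 ] 4
     [-0.28  1.04  0.19  1.43 -0.07  1.73  1.71] elbow z 0.62 wrist [0.83 0.09 0.28]
sw d180 lx-0.085 [0.401 0.009 0.128] 0
sw d180 lx0.1 [0.582 0.044 0.128] 0
rk [0.484 0.318 0.091] 2
     [-0.29  0.99 -0.53  1.47  0.11  1.49  1.05] elbow z 0.63 wrist [0.71 0.39 0.33]
     [-0.13  1.1  -0.88  1.46  0.33  1.57  0.8 ] elbow z 0.57 wrist [0.71 0.39 0.33]
rk- [0.484 0.318 0.091] 3
     [-0.39  0.96 -0.33  1.48 -0.01  1.48 -1.96] elbow z 0.65 wrist [0.71 0.39 0.33]
     [-0.26  1.01 -0.59  1.47  0.15  1.5  -2.14] elbow z 0.62 wrist [0.71 0.39 0.33]
```

```bash
cat >> h.py <<'E'
PITCH=np.radians(10)
def T(p,Rm): M=np.eye(4);M[:3,:3]=Rm;M[:3,3]=p;return M
def inv(M): return np.linalg.inv(M)
def tpose(M): return M[:3,3],R.from_matrix(M[:3,:3]).as_quat()
def gr(dz,s,p=None,lx=-.006,z=.0935): return (lambda a:(a[0]+[0,0,dz],a[1]))(grasp(lx,z,s,PITCH if p is None else p))
def TTS(s,p=None):
    a=gr(0,s,p); return inv(T(a[0],R.from_quat(a[1]).as_matrix()))@T(CAD+[0,0,.008],rz(CY))
def scr(edge,zd,xd): # scraper pose from edge, z dir, approx x dir
    zd=np.array(zd)/np.linalg.norm(zd); y=np.cross(zd,xd);y/=np.linalg.norm(y); M=np.c_[np.cross(y,zd),y,zd]; return T(np.array(edge)-.165*zd,M)
def SW(lx,ly,gap,lean,tts,yaw=0): # lean deg: edge leads
    l=np.radians(lean); M=rz(SY+yaw); return tpose(scr(STA+rz(SY)@[lx,ly,.045+gap],M@[np.sin(l),0,-np.cos(l)],M@[-np.cos(l),0,-np.sin(l)])@inv(tts))
def RK(out,tts,dy=0,dw=0,tilt=0):
    q=.5**.5;M=rz(RY); return tpose(scr(SLOT+M@[-q*out+q*dw,dy,q*out+q*dw],M@[q,0,-q],M@[-q,0,-q])@inv(tts))
E
python3 - <<'E'
from h import *; from kin import *
np.set_printoptions(suppress=True,linewidth=150)
def best(p,n=30):
    o=solve(*p,n=n); o.sort(key=lambda q:-np.min(np.r_[q-LO,HI-q])); return o
for p in(0,5,10):
    pr=np.radians(p)
    for dz in(0,.1):
        o=best(gr(dz,1,pr),50); print('g',p,dz,len(o),*[(q.round(2),fk(q)[0][3].round(2),fk(q)[0][5].round(2)) for q in o[:1]])
    t=TTS(1,pr)
    for lean in(20,25,30,40):
        for lx in(-.085,.1):
            o=best(SW(lx,.023,.001,lean,t)); print('  sw',lean,lx,len(o),o[0].round(2) if o else '')
    o=best(RK(-.062,t));print('  rk',len(o),o[0].round(2) if o else '')
E
```

```text
g 0 0 6 (array([ 1.85,  1.7 , -1.21,  2.26,  4.06,  0.33, -0.61]), array([-0.21, -0.61,  0.19]), array([ 0.18, -0.41,  0.09]))
g 0 0.1 10 (array([ 1.77,  1.39, -1.15,  2.32,  4.13,  0.56, -0.91]), array([-0.16, -0.62,  0.39]), array([ 0.18, -0.41,  0.19]))
  sw 20 -0.085 5 [-0.24  0.98  0.1   1.81 -0.02  1.57  1.65]
  sw 20 0.1 0 
  sw 25 -0.085 2 [ 0.06  0.96 -0.38  1.84  0.15  1.54  1.3 ]
  sw 25 0.1 0 
  sw 30 -0.085 4 [-0.47  0.96  0.48  1.92 -0.18  1.4   1.95]
  sw 30 0.1 2 [-0.28  1.04  0.2   1.42 -0.08  1.74  1.71]
  sw 40 -0.085 4 [-0.04  0.81 -0.2   2.    0.11  1.23  1.43]
  sw 40 0.1 4 [-0.13  0.94 -0.09  1.53  0.06  1.54  1.52]
  rk 5 [-0.55  0.94 -0.03  1.48 -0.17  1.48  1.37]
g 5 0 4 (array([ 1.74,  1.48, -1.03,  2.28,  4.15,  0.54, -0.82]), array([-0.14, -0.63,  0.33]), array([ 0.18, -0.41,  0.12]))
g 5 0.1 13 (array([ 1.72,  1.25, -1.06,  2.34,  4.12,  0.61, -1.  ]), array([-0.13, -0.61,  0.48]), array([ 0.18, -0.41,  0.22]))
  sw 20 -0.085 5 [-0.42  1.08  0.41  1.8  -0.12  1.64  1.91]
  sw 20 0.1 0 
  sw 25 -0.085 2 [ 0.12  1.02 -0.47  1.8   0.18  1.63  1.22]
  sw 25 
[... 208 characters left out ...]
 [-0.47  0.99 -0.18  1.42 -0.11  1.57  1.28]
g 10 0 8 (array([ 1.76,  1.48, -1.12,  2.3 ,  3.86,  0.42, -0.59]), array([-0.16, -0.63,  0.33]), array([ 0.18, -0.41,  0.15]))
g 10 0.1 4 (array([ 1.64,  1.1 , -0.93,  2.35,  4.15,  0.69, -1.12]), array([-0.08, -0.58,  0.57]), array([ 0.18, -0.41,  0.25]))
  sw 20 -0.085 3 [-0.32  1.09  0.24  1.77 -0.05  1.7   1.77]
  sw 20 0.1 0 
  sw 25 -0.085 3 [ 0.05  1.05 -0.37  1.78  0.13  1.68  1.29]
  sw 25 0.1 0 
  sw 30 -0.085 4 [-0.4   1.02  0.36  1.86 -0.11  1.54  1.86]
  sw 30 0.1 0 
  sw 40 -0.085 8 [-0.3   0.9   0.19  1.94 -0.06  1.36  1.72]
  sw 40 0.1 2 [ 0.07  1.07 -0.48  1.43  0.23  1.78  1.26]
  rk 6 [-0.44  1.04 -0.22  1.37 -0.1   1.66  1.26]
```

```bash
sed -i 's/^PITCH=.*/PITCH=np.radians(5)/; s/z=.0935)/z=.0925)/' h.py
cat >> h.py <<'E'
S_=1
TTS0=TTS(S_)
E
cat > plan.py <<'E'
from h import *; from kin import *
np.set_printoptions(suppress=True,linewidth=160)
def mono(q0,q1,n=25):
    z=[]
    for t in np.linspace(0,1,n):
        a,M=fk(q0+(q1-q0)*t); g=a[7]-.12*M[:,2]; 
        z.append((min(a[7][2],g[2]-.09*abs(M[2,1]),a[5][2],a[3][2]),*a[7].round(2),a[5].round(2)))
    k=min(z,key=lambda v:v[0]); return k
E
python3 - <<'E'
from plan import *
q0=read_state()['qpos']
o=[]
for d in(.13,):
    for s in(1,):
        for q in solve(*gr(.13,s),n=60):
            c=[q];ok=True
            for dz in(.1,.07,.04,.02,0):
                n=solve(*gr(dz,s),seeds=[c[-1]],n=0,m=.02)
                if not n: ok=False;break
                c.append(n[0])
            if ok: o.append((max(abs(c[i+1]-c[i]).max() for i in range(5)),min(np.min(np.r_[x-LO,HI-x]) for x in c),c))
o.sort(key=lambda v:-v[1]); 
for v in o[:4]: print(round(v[0],2),round(v[1],3),v[2][0].round(2),v[2][-1].round(2),'elb',fk(v[2][-1])[0][3].round(2))
qt=o[0][2][0]; np.save('qt.npy',qt)
for A in([.3,-.1,-.5,1.7,1.5,.7,-.3],[.6,0.,-.5,1.9,2.5,.6,-.5],[1.2,.3,-.8,2.0,3.2,.6,-.8]):
    A=np.array(A);print(A,fk(A)[0][7].round(2),'from start',mono(q0,A),'to top',mono(A,qt))
E
```

```text
0.05 0.051 [ 1.79  1.3  -1.24  2.34  3.94  0.46 -0.85] [ 1.76  1.51 -1.07  2.28  4.11  0.49 -0.77] elb [-0.16 -0.63  0.31]
0.08 0.022 [ 1.7   1.16 -1.04  2.34  4.15  0.66 -1.1 ] [ 1.73  1.47 -1.01  2.28  4.16  0.56 -0.84] elb [-0.14 -0.63  0.34]
0.08 0.022 [ 1.7   1.16 -1.04  2.34  4.15  0.66 -1.1 ] [ 1.73  1.47 -1.01  2.28  4.16  0.56 -0.84] elb [-0.14 -0.63  0.34]
0.08 0.022 [ 1.7   1.16 -1.04  2.34  4.15  0.66 -1.1 ] [ 1.73  1.47 -1.01  2.28  4.16  0.56 -0.84] elb [-0.14 -0.63  0.34]
[ 0.3 -0.1 -0.5  1.7  1.5  0.7 -0.3] [ 0.66 -0.11  0.89] from start (np.float64(0.2178545981140961), np.float64(0.32), np.float64(0.65), np.float64(0.22), array([0.32, 0.65, 0.56])) to top (np.float64(0.20056504666777786), np.float64(0.58), np.float64(-0.37), np.float64(0.2), array([ 0.26, -0.41,  0.29]))
[ 0.6  0.  -0.5  1.9  2.5  0.6 -0.5] [ 0.7  -0.24  0.84] from start (np.float64(0.2178545981140961), np.float64(0.32), np.float64(0.65), np.float64(0.22), array([0.32, 0.65, 0.56])) to top (np.float64(0.20227230236347957), np.float64(0.58), np.float64(-0.36), np.float64(0.2), array([ 0.26, -0.41,  0.3 ]))
[ 1.2  0.3 -0.8  2.   3.2  0.6 -0.8] [ 0.69 -0.43  0.63] from start (np.float64(0.2178545981140961), np.float64(0.32), np.float64(0.65), np.float64(0.22), array([0.32, 0.65, 0.56])) to top (np.float64(0.21869831375351373), np.float64(0.53), np.float64(-0.36), np.float64(0.22), array([ 0.2 , -0.41,  0.27]))
```

Run:
```python
from plan import *
qt=np.load('qt.npy'); q25=solve(*gr(.22,1),seeds=[qt],n=0,m=.02)
print(q25, [mono(np.array([1.2,.3,-.8,2.0,3.2,.6,-.8]),q) for q in q25])
move_gripper(.093,10)
move_j([.3,-.1,-.5,1.7,1.5,.7,-.3]); 
if q25: move_j([1.2,.3,-.8,2.0,3.2,.6,-.8]); move_j(list(q25[0]))
move_j(list(qt)); st=read_state(); print(st['time_s'],st['eef_pos'],gr(.13,1)[0],st['contact_force'])
try:
    r=movel(gr(0,1)[0],frame=gr(0,1)[1],v=.08,threshold=6); print('down',r)
except Exception as e: print('ERR',e)
st=read_state(); print(st['time_s'],st['eef_pos'],gr(0,1)[0],st['qpos'].round(3),st['contact_force'].round(2))
a,_=snapshot('top');b,_=snapshot('side')
cr=lambda im,x,y,w,h:cv2.resize(im[y:y+h,x:x+w],(400,300),interpolation=cv2.INTER_CUBIC)
save('g1.png',np.hstack([cr(a,395,185,80,60),cr(b,275,255,80,60)]))
```

```text
[array([ 1.78710918,  1.04445908, -1.22681394,  2.33465941,  4.10981151,  0.53975707, -1.23461768])] [(np.float64(0.3101797709165439), np.float64(0.52), np.float64(-0.35), np.float64(0.31), array([ 0.19, -0.41,  0.35]))]
7.3583 [ 0.51103823 -0.34541959  0.22210871] [ 0.51019871 -0.34557759  0.22084404] [0.40441107 0.13882424 0.56592742]
down True
8.0167 [ 0.51072469 -0.34597556  0.19242433] [ 0.51019871 -0.34557759  0.09084404] [ 1.777  1.351 -1.198  2.333  3.969  0.475 -0.821] [0.29 0.52 6.31]
```

View pics/g1.png

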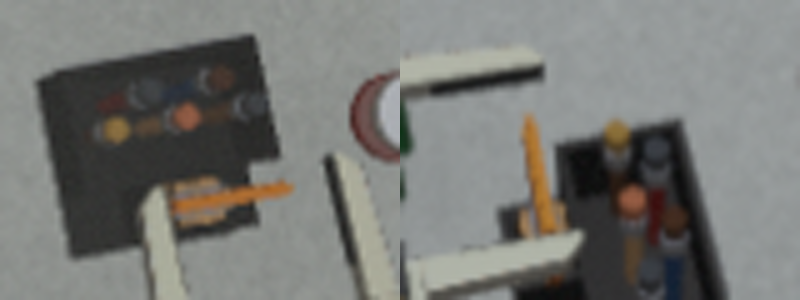

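Run:
```python
from h import *
print('force',read_state()['contact_force'].round(2),read_state()['ft_torque'].round(2))
c=lambda x,y:(395+x/5-.4,185+y/5-.4)
print('blade L/R z.173',w_z('top',[c(146,210),c(292,188)],.173).round(4))
s=lambda x,y:(275+(x-400)/5-.4,255+y/5-.4)
print('side blade top/bottom z.173',w_z('side',[s(530,118)],.173).round(4))
print('tips top: L inner, R inner',w_z('top',[c(175,190),c(330,155)],.19).round(4))
st=read_state();Rm=R.from_quat(st['tool_rot']).as_matrix();print(Rm.round(3))
for n in('top','side'):
    K,D,Rr,t=cal(n)
    pts=[st['eef_pos'],st['eef_pos']+Rm[:,1]*.0465,st['eef_pos']-Rm[:,1]*.0465,[.4975,-.348,.173],[.4915,-.316,.173],[.504,-.380,.173]]
    print(n,cv2.projectPoints(np.array(pts),Rr,t,K,D)[0].reshape(-1,2).round(1).tolist())
```

```text
force [-0.65 -0.13  5.87] [ 0.45  0.33 -0.03]
blade L/R z.173 [[ 0.4896 -0.299   0.173 ]
 [ 0.5021 -0.3806  0.173 ]]
side blade top/bottom z.173 [[ 0.4938 -0.3166  0.173 ]]
tips top: L inner, R inner [[ 0.5    -0.3109  0.19  ]
 [ 0.5195 -0.3967  0.19  ]]
[[-0.083 -0.186  0.979]
 [-0.015  0.982  0.186]
 [-0.996  0.    -0.084]]
top [[442.5, 218.7], [425.9, 221.8], [459.0, 215.6], [441.4, 223.8], [429.9, 225.9], [452.8, 221.5]]
side [[306.8, 284.8], [303.3, 269.0], [310.4, 301.5], [302.0, 289.1], [299.8, 278.0], [304.6, 300.6]]
```

The crop shows the fingers level with the blade and clear on both sides of it (side crop: tips at (540,75) and (580,240), blade between). The green scraper-like object sits at the left edge, about (403,130). Since 6 N persists, I suspect the gripper body is touching it, so I check its height.

Run:
```python
from plan import *
for n in('top','side'):
    X=np.load('cl.npz')['P' if n=='top' else 'Q']; im=np.load(n+'0.npz')['im']; h=cv2.cvtColor(im,cv2.COLOR_RGB2HSV)
    m=(h[...,0]>45)&(h[...,0]<80)&(h[...,1]>90)&(X[...,0]>.3)&(X[...,0]<.55)&(X[...,1]>-.4)&(X[...,1]<-.1)&(X[...,2]>.003)
    p=X[m];print(n,len(p),p.min(0).round(3),p.max(0).round(3)); 
    for z0 in np.arange(0,.2,.03):
        k=p[(p[:,2]>=z0)&(p[:,2]<z0+.03)]
        if len(k): print('  z',z0.round(2),len(k),k.min(0)[:2].round(3),k.max(0)[:2].round(3))
st=read_state(); M=R.from_quat(st['tool_rot']).as_matrix()
for b in(.084,.2): 
    for y in(-.094,.094): print('body corner',(st['eef_pos']-b*M[:,2]+y*M[:,1]+.0375*M[:,0]).round(3))
```

```text
top 89 [ 0.365 -0.296  0.088] [ 0.42  -0.266  0.169]
  z 0.06 2 [ 0.383 -0.269] [ 0.386 -0.269]
  z 0.09 17 [ 0.386 -0.28 ] [ 0.406 -0.267]
  z 0.12 4 [ 0.367 -0.29 ] [ 0.414 -0.267]
  z 0.15 66 [ 0.365 -0.296] [ 0.42  -0.266]
side 351 [ 0.363 -0.302  0.007] [ 0.422 -0.269  0.167]
  z 0.0 27 [ 0.381 -0.299] [ 0.406 -0.279]
  z 0.03 43 [ 0.379 -0.298] [ 0.407 -0.28 ]
  z 0.06 39 [ 0.38  -0.299] [ 0.407 -0.281]
  z 0.09 69 [ 0.365 -0.299] [ 0.42  -0.272]
  z 0.12 80 [ 0.365 -0.302] [ 0.422 -0.272]
  z 0.15 93 [ 0.363 -0.3  ] [ 0.421 -0.269]
body corner [ 0.443 -0.454  0.162]
body corner [ 0.408 -0.27   0.162]
body corner [ 0.329 -0.476  0.172]
body corner [ 0.294 -0.291  0.172]
```

The green scraper-shaped object stands upright at (.393,-.285), 165 mm high. It blocks the gripper's body on a low front grasp. New plan:

1. Grip the orange blade by its sides from above, with the body over the green object.
2. Lay the scraper on the clear table.
3. Regrasp it by the handle.

First I retreat.

```bash
cat >> h.py <<'E'
# --- plan B
BP=np.radians(58); BZ=.150
def bg(dz): return (lambda a:(a[0]+[0,0,dz],a[1]))(grasp(0,BZ,BS,BP))
BS=1
def BT():
    a=bg(0); return inv(T(a[0],R.from_quat(a[1]).as_matrix()))@T(CAD+[0,0,.008],rz(CY))
AZ=-65; U=rz(AZ)@[1,0,0]; RB=.42
def LAY(dz,eps=5,tts=None): # butt bottom touching table
    e=np.radians(eps); zd=U*np.cos(e)+np.array([0,0,np.sin(e)]); butt=U*RB+[0,0,.013*np.cos(e)+dz]
    xd=-np.array([0,0,1])
    S=scr(butt+.165*zd,zd,xd); return tpose(S@inv(BT()))
E
python3 - <<'E'
from plan import *
a=read_state(); p=a['eef_pos'].copy(); p[2]=.31; movel(p,v=.15); print(read_state()['contact_force'].round(2))
q=read_state()['qpos']; st=np.array([-1.18267769,.6,0,1.6,0,.943,-.08])
import h
for s in(1,-1):
    h.BS=s
    res=[]
    sd=[np.array([.6,.6,0,1.6,0,.8,x]) for x in(-1.6,-.8,0,.8,1.6)]
    for q0 in solve(*bg(.12),seeds=sd,n=25):
        c=[q0];
        for pose in[bg(.06),bg(0),bg(.06),bg(.12),bg(.2)]:
            n=solve(*pose,seeds=[c[-1]],n=0,m=.02); 
            if not n: break
            c.append(n[0])
        if len(c)<6: continue
        L=solve(*LAY(.15),seeds=[c[-1]],n=8)
        L=[l for l in L if solve(*LAY(0),seeds=[l],n=0,m=.02)]
        if not L: continue
        L.sort(key=lambda l:abs(l-c[-1]).max())
        res.append((abs(L[0]-c[-1]).max(),min(np.min(np.r_[x-LO,HI-x]) for x in c),c,L[0]))
    res.sort(key=lambda r:r[0])
    print(s,len(res))
    for r in res[:2]: print(round(r[0],2),round(r[1],2),r[2][0].round(2),r[2][2].round(2),r[3].round(2),mono(r[2][5],r[3]))
    if res: np.savez(f'b{s}.npz',c=np.array(res[0][2]),L=res[0][3])
E
```

```text
[-0.14 -0.14 -1.39]
1 4
1.17 0.02 [ 1.37  0.48 -0.87  2.08 -0.11  0.34  2.49] [ 1.34  0.7  -0.89  2.18  0.93  0.13  1.54] [ 1.02  0.9   0.08  1.47 -0.09  1.69  1.57] (np.float64(0.1591440530540159), np.float64(0.26), np.float64(-0.48), np.float64(0.16), array([ 0.34, -0.71,  0.4 ]))
1.17 0.02 [ 1.46  0.54 -1.02  2.08  0.19  0.35  2.2 ] [ 1.34  0.71 -0.89  2.18  0.95  0.13  1.53] [ 1.03  0.9   0.07  1.47 -0.08  1.69  1.57] (np.float64(0.15928782675315653), np.float64(0.26), np.float64(-0.48), np.float64(0.16), array([ 0.34, -0.71,  0.4 ]))
-1 1
1.17 0.02 [ 1.48  0.55 -1.07  2.07  0.28  0.36 -1.03] [ 1.34  0.7  -0.89  2.18  0.93  0.13 -1.6 ] [ 0.97  0.91  0.18  1.48 -0.13  1.7  -1.51] (np.float64(0.15581537995461558), np.float64(0.27), np.float64(-0.48), np.float64(0.16), array([ 0.34, -0.7 ,  0.4 ]))
```

```bash
sed -i 's/^BP=.*/BP=np.radians(66); BZ=.150/; s/^BS=1/BS=-1/; s/eps=5/eps=9/' h.py
cat > s1.py <<'E'
from plan import *
res=[]
sd=[np.array([1.,.6,-.5,1.8,0.,.6,-1]),np.array([.6,.6,0,1.6,0,.8,-1.6])]
for q0 in solve(*bg(.12),seeds=sd,n=25):
    c=[q0]
    for pose in[bg(.06),bg(0),bg(.1),bg(.2)]:
        n=solve(*pose,seeds=[c[-1]],n=0,m=.02)
        if not n: break
        c.append(n[0])
    if len(c)<5: continue
    L=[l for l in solve(*LAY(.12),seeds=[c[-1]],n=8) if solve(*LAY(0),seeds=[l],n=0,m=.02)]
    if L:
        L.sort(key=lambda l:abs(l-c[-1]).max()); res.append((abs(L[0]-c[-1]).max(),min(np.min(np.r_[x-LO,HI-x]) for x in c),c,L[0]))
res.sort(key=lambda r:r[0]-4*r[1])
for r in res[:2]: print(round(r[0],2),round(r[1],2),r[2][0].round(2),r[2][2].round(2),r[3].round(2),'to lay',mono(r[2][4],r[3]))
r=res[0]; np.savez('b.npz',c=np.array(r[2]),L=r[3])
A=np.array([1.2,.3,-.8,2.0,3.2,.6,-.8]);B=np.array([1.2,0,-.6,1.8,1.5,.6,-.9])
q=read_state()['qpos']; print(mono(q,A),mono(A,B),mono(B,r[2][0]))
E
python3 s1.py
```

```text
1.15 0.13 [ 1.46  0.59 -1.16  2.01  0.54  0.57 -1.32] [ 1.34  0.73 -1.    2.12  0.95  0.38 -1.66] [ 1.43  1.07 -0.73  1.41  0.25  1.82 -2.1 ] to lay (np.float64(0.1447055007981642), np.float64(0.23), np.float64(-0.49), np.float64(0.14), array([ 0.35, -0.75,  0.33]))
1.06 0.11 [ 0.97  0.38 -0.38  2.03 -0.35  0.49 -0.46] [ 0.95  0.56 -0.37  2.14 -0.54  0.22 -0.22] [ 1.03  0.96  0.07  1.45 -0.09  1.73 -1.57] to lay (np.float64(0.14470550079194183), np.float64(0.23), np.float64(-0.49), np.float64(0.14), array([ 0.35, -0.75,  0.33]))
(np.float64(0.30721776910907045), np.float64(0.53), np.float64(-0.36), np.float64(0.31), array([ 0.2 , -0.41,  0.35])) (np.float64(0.5788878669558895), np.float64(0.69), np.float64(-0.43), np.float64(0.63), array([ 0.38, -0.31,  0.64])) (np.float64(0.2526426362942361), np.float64(0.51), np.float64(-0.35), np.float64(0.25), array([ 0.37, -0.37,  0.56]))
```

```bash
sed -i 's/^r=res\[0\]; /r=res[1]; /' s1.py
cat >> s1.py <<'E'
move_j(list(A));move_j(list(B));move_j(list(r[2][0]))
st=read_state();print(st['time_s'],st['eef_pos'].round(4),bg(.12)[0].round(4),st['contact_force'].round(2))
print('hit',movel(bg(0)[0],frame=bg(0)[1],v=.1,threshold=7))
st=read_state();print(st['time_s'],st['eef_pos'].round(4),bg(0)[0].round(4),st['contact_force'].round(2),st['qpos'].round(2))
if abs(st['eef_pos']-bg(0)[0]).max()<.004:
    move_gripper(.05,30); st=read_state();print('gap',st['finger_gap'],st['grip_force'],st['contact_force'].round(2))
    if abs(st['finger_gap']-.066)<.004:
        movel(bg(.2)[0],frame=bg(.2)[1],v=.12); st=read_state(); print(st['time_s'],'gap',st['finger_gap'],st['contact_force'].round(2),st['qpos'].round(2))
E
python3 s1.py
```

```text
1.15 0.13 [ 1.46  0.59 -1.16  2.01  0.54  0.57 -1.32] [ 1.34  0.73 -1.    2.12  0.95  0.38 -1.66] [ 1.43  1.07 -0.73  1.41  0.25  1.82 -2.1 ] to lay (np.float64(0.1447055007981642), np.float64(0.23), np.float64(-0.49), np.float64(0.14), array([ 0.35, -0.75,  0.33]))
1.06 0.11 [ 0.97  0.38 -0.38  2.03 -0.35  0.49 -0.46] [ 0.95  0.56 -0.37  2.14 -0.54  0.22 -0.22] [ 1.03  0.96  0.07  1.45 -0.09  1.73 -1.57] to lay (np.float64(0.14470550079194183), np.float64(0.23), np.float64(-0.49), np.float64(0.14), array([ 0.35, -0.75,  0.33]))
(np.float64(0.30721776910907045), np.float64(0.53), np.float64(-0.36), np.float64(0.31), array([ 0.2 , -0.41,  0.35])) (np.float64(0.5788878669558895), np.float64(0.69), np.float64(-0.43), np.float64(0.63), array([ 0.38, -0.31,  0.64])) (np.float64(0.25264263629003925), np.float64(0.51), np.float64(-0.35), np.float64(0.25), array([ 0.37, -0.37,  0.56]))
13.8917 [ 0.5052 -0.3469  0.253 ] [ 0.5051 -0.3466  0.2526] [-0.38  0.31 -0.73]
hit False
15.2417 [ 0.5054 -0.3467  0.1332] [ 0.5051 -0.3466  0.1326] [-0.27  0.52  0.82] [ 0.99  0.56 -0.44  2.14 -0.37  0.21 -0.38]
gap 0.0655829083157647 29.940232581211603 [0.68 0.12 1.86]
17.6083 gap 0.06560123957184623 [-0.51 -0.81 -0.66] [ 0.96  0.28 -0.35  1.94 -0.33  0.68 -0.52]
```

The scraper is held by the blade sides (gap 65.6 mm) and lifted. Now I lay it down.

Run:
```python
from plan import *
L=np.load('b.npz')['L']; q=read_state()['qpos']
print(mono(q,L)); move_j(list(L)); st=read_state(); print(st['time_s'],st['finger_gap'],st['eef_pos'].round(3),LAY(.12)[0].round(3))
movel(LAY(.015)[0],frame=LAY(.015)[1],v=.12)
h_=movel(LAY(-.006)[0],frame=LAY(-.006)[1],v=.03,threshold=4); st=read_state(); print('touch',h_,st['eef_pos'].round(4),LAY(0)[0].round(4),st['contact_force'].round(2),st['time_s'])
move_gripper(.093,10)
Z=R.from_quat(st['tool_rot']).as_matrix()[:,2]
p=st['eef_pos']-Z*.11; movel(p,v=.2); 
st=read_state(); print(st['time_s'],st['finger_gap'],st['qpos'].round(2))
a,d=snapshot('top'); np.savez('top1.npz',im=a,d=d)
K,D,Rr,t=cal('top'); uv=cv2.projectPoints(np.array([U*RB,U*(RB+.165)]),Rr,t,K,D)[0].reshape(-1,2).round(1); print(uv.tolist())
c=uv.mean(0).astype(int); x,y=c[0]-40,min(c[1]-40,340); print('crop',x,y)
save('lay.png',a,(x,y,x+80,y+60),8)
```

```text
(np.float64(0.14470550079194167), np.float64(0.23), np.float64(-0.49), np.float64(0.14), array([ 0.35, -0.75,  0.33]))
18.9667 0.06560445794977615 [ 0.231 -0.493  0.145] [ 0.23  -0.493  0.145]
touch False [ 0.23   -0.4931  0.0188] [ 0.23   -0.4933  0.0247] [-0.74  0.97  0.8 ] 20.8417
22.2 0.0927892325239785 [ 1.04  1.14  0.08  1.16 -0.09  1.84 -1.57]
[[437.6, 329.3], [484.7, 306.3]]
crop 421 277
```

View pics/lay.png

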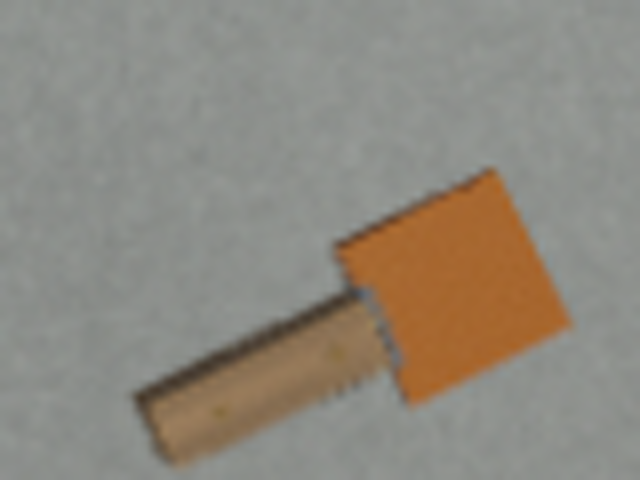

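The scraper lies flat. In the crop its butt middle is at (162,432) and its blade-end middle at (532,248). Next I plan the regrasp together with the sweep and rack poses.

```bash
cat >> h.py <<'E'
c_=lambda x,y:(421+(x+.5)/8-.5,277+(y+.5)/8-.5)
BUTT=w_z('top',[c_(162,432)],.026)[0]; EDGE=w_z('top',[c_(532.5,248.5)],.0155)[0]
ax=EDGE[:2]-BUTT[:2]; LEN=np.linalg.norm(ax); UU=np.r_[ax/LEN,0]
CEN=(BUTT+EDGE)/2; CEN[2]=.013
BUTT0=CEN-.0825*UU
TS=scr(BUTT0+.165*UU,UU,[0,0,-1])
def RG(dz,al=80,g=.055,s=1,gz=.0215):
    a=np.radians(al); Z=UU*np.cos(a)-np.array([0,0,np.sin(a)]); Y=np.cross([0,0,1],UU)*s; r=tool(Z,Y)
    return BUTT0+UU*g+[0,0,gz-.013+dz]+.019*Z,r.as_quat()
def TTS2(**k): a=RG(0,**k); return inv(T(a[0],R.from_quat(a[1]).as_matrix()))@TS
E
python3 - <<'E'
from plan import *
print(BUTT.round(4),EDGE.round(4),'len',LEN,'az',np.degrees(np.arctan2(UU[1],UU[0])),'expected',U*RB)
q=read_state()['qpos']
for al in(90,80,72):
  for s in(1,-1):
    k=dict(al=al,s=s); t=TTS2(**k)
    o=solve(*RG(.12,**k),seeds=[q],n=15); o=[x for x in o if solve(*RG(0,**k),seeds=[x],n=0,m=.02)]; o.sort(key=lambda x:abs(x-q).max())
    print(al,s,len(o),o[0].round(2) if o else '')
    for lean in(0,10,20,30):
        for lx in(-.085,.1):
            w=solve(*SW(lx,-.023,.001,lean,t),n=20); w.sort(key=lambda x:-np.min(np.r_[x-LO,HI-x])); print('   sw',lean,lx,len(w),w[0].round(2) if w else '')
    w=solve(*RK(-.062,t),n=20); w.sort(key=lambda x:-np.min(np.r_[x-LO,HI-x])); print('   rk',len(w),w[0].round(2) if w else '')
E
```

```text
[ 0.179  -0.3832  0.026 ] [ 0.2456 -0.5316  0.0155] len 0.16271934176341282 az -65.82879330071637 expected [ 0.17749967 -0.38064927  0.        ]
90 1 2 [ 1.29  0.48 -0.38  2.23  0.37  0.49  1.04]
   sw 0 -0.085 0 
   sw 0 0.1 0 
   sw 10 -0.085 3 [-0.4   1.1   0.49  1.75 -0.05  1.75  1.99]
   sw 10 0.1 0 
   sw 20 -0.085 3 [-0.29  0.96  0.3   1.83 -0.01  1.59  1.82]
   sw 20 0.1 0 
   sw 30 -0.085 3 [-0.16  0.84  0.09  1.92  0.05  1.42  1.67]
   sw 30 0.1 3 [-0.23  1.    0.21  1.45 -0.02  1.75  1.75]
   rk 0 
90 -1 2 [ 1.37  0.5  -0.48  2.23  0.47  0.52 -2.2 ]
   sw 0 -0.085 0 
   sw 0 0.1 0 
   sw 10 -0.085 6 [-0.45  1.13  0.59  1.75 -0.07  1.75 -1.06]
   sw 10 0.1 0 
   sw 20 -0.085 2 [-0.24  0.95  0.22  1.83  0.01  1.59 -1.38]
   sw 20 0.1 0 
   sw 30 -0.085 5 [-0.35  0.88  0.39  1.94 -0.07  1.4  -1.25]
   sw 30 0.1 3 [-0.39  1.06  0.52  1.46 -0.16  1.75 -1.17]
   rk 5 [-0.56  0.9  -0.03  1.53 -0.18  1.48 -1.77]
80 1 1 [ 1.16  0.43 -0.22  2.36  0.58  0.22  0.83]
   sw 0 -0.085 2 [-0.17  1.04  0.1   1.68  0.06  1.81  1.68]
   sw 0 0.1 0 
   sw 10 -0.085 4 [-0.35  0.99  0.4   1.79 -
[... 1076 characters left out ...]
.94  0.22  1.46 -0.04  1.65  1.76]
   sw 30 -0.085 3 [ 0.4   0.8  -0.76  2.01  0.39  1.31  1.11]
   sw 30 0.1 2 [-0.17  0.84  0.09  1.6   0.01  1.44  1.68]
   rk 5 [-0.65  0.75  0.07  1.73 -0.2   1.13  1.41]
72 -1 1 [0.71 0.45 0.38 2.49 4.15 0.15 0.43]
   sw 0 -0.085 3 [-0.08  0.97 -0.06  1.71  0.09  1.72 -1.58]
   sw 0 0.1 0 
   sw 10 -0.085 4 [-0.59  1.07  0.85  1.85 -0.24  1.54 -0.87]
   sw 10 0.1 0 
   sw 20 -0.085 5 [-0.4   0.83  0.48  1.95 -0.12  1.33 -1.19]
   sw 20 0.1 4 [-0.29  0.95  0.31  1.46 -0.09  1.65 -1.32]
   sw 30 -0.085 3 [-0.41  0.74  0.48  2.07 -0.15  1.13 -1.18]
   sw 30 0.1 3 [-0.33  0.87  0.37  1.61 -0.13  1.43 -1.28]
   rk 5 [-0.41  0.77 -0.32  1.71  0.05  1.14 -2.  ]
```

```bash
sed -i 's/gz=.0215/gz=.0225/' h.py
python3 - <<'E'
from plan import *
st=read_state();q=st['qpos']
o=[x for x in solve(*RG(.10),seeds=[[1.16,.43,-.22,2.36,.58,.22,.83]],n=8) if solve(*RG(0),seeds=[x],n=0,m=.02)]; o.sort(key=lambda x:abs(x-q).max()); t=o[0]
mid=(q+t)/2; mid[1]=min(q[1],t[1])-.2; print(t.round(2),mono(q,mid),mono(mid,t))
move_j(list(mid)); move_j(list(t)); move_gripper(.06,10)
h_=movel(RG(0)[0],frame=RG(0)[1],v=.1,threshold=8); st=read_state(); print('hit',h_,st['time_s'],st['eef_pos'].round(4),RG(0)[0].round(4),st['contact_force'].round(2))
if st['eef_pos'][2]<.012:
    move_gripper(.015,45); st=read_state(); print('gap',st['finger_gap'],st['grip_force'],st['eef_pos'].round(4),R.from_quat(st['tool_rot']).as_matrix().round(3).tolist())
    movel(st['eef_pos']+[0,0,.25],v=.25); st=read_state(); print('gap',st['finger_gap'],st['time_s'],st['contact_force'].round(2),st['qpos'].round(2))
E
```

```text
[ 1.34  0.5  -0.47  2.36  1.04  0.29  0.37] (np.float64(0.0779869264794823), np.float64(0.27), np.float64(-0.58), np.float64(0.08), array([ 0.39, -0.83,  0.26])) (np.float64(0.10378865269316687), np.float64(0.2), np.float64(-0.44), np.float64(0.1), array([ 0.18, -0.38,  0.44]))
hit False 26.875 [ 0.2025 -0.4355  0.0042] [ 0.2024 -0.4353  0.0038] [ 0.55 -0.2  -0.39]
gap 0.02763489428589121 44.92806315422058 [ 0.2025 -0.4354  0.0039] [[-0.403, 0.912, 0.071], [0.898, 0.41, -0.159], [-0.174, 0.0, -0.985]]
gap 0.027532469591925974 31.7583 [-0.01 -0.34 -2.3 ] [ 1.69  0.28 -0.84  2.19  0.43  0.64  0.97]
```

Handle gripped (gap 27.5 mm). Now the sweeps.

```bash
cat >> h.py <<'E'
AL=80
TTSX=TTS2(al=AL)
E
cat > s2.py <<'E'
from plan import *
t=TTSX; Y1=.021
st=read_state();q=st['qpos']
def chain(q0,poses):
    c=[np.array(q0)]
    for p in poses:
        n=solve(*p,seeds=[c[-1]],n=0,m=.015)
        if not n: return None
        c.append(n[0])
    return c
P=lambda lx,ly,g,l:SW(lx,ly,g,l,t)
path=[P(-.1,Y1,.0025,10),P(0,Y1,.0025,16),P(.103,Y1,.0025,22),P(-.1,-Y1,.06,10),P(-.1,-Y1,.0025,10),P(0,-Y1,.0025,16),P(.103,-Y1,.0025,22)]
best=None
for q0 in solve(*P(-.115,Y1,.06,10),seeds=[[-.35,.95,.4,1.79,-.05,1.6,1.9],[-.2,.95,.1,1.79,0,1.6,1.7]],n=20):
    c=chain(q0,path)
    if c and (best is None or abs(c[0]-q).max()<best[0]): best=(abs(c[0]-q).max(),c)
c=best[1]; print([x.round(2).tolist() for x in (c[0],c[3],c[7])])
def clr(qa,qb):
    out=[]
    for s in np.linspace(0,1,30):
        a,M=fk(qa+(qb-qa)*s); Tm=T(a[7],M)@t; e=(Tm@[0,0,.165,1])[:3]; out.append((min(e[2],a[7][2],Tm[2,3]),e.round(2).tolist(),a[7].round(2).tolist()))
    return min(out,key=lambda v:v[0]),out[::10]
mid=(q+c[0])/2; mid[1]-=.25; print(clr(q,mid)[0],clr(mid,c[0]))
E
python3 s2.py
```

```text
[[0.08, 0.86, -0.4, 1.84, 0.1, 1.72, 1.3], [-0.08, 0.98, -0.19, 1.4, 0.09, 1.78, 1.46], [-0.05, 0.98, -0.14, 1.39, 0.12, 1.79, 1.53]]
(np.float64(0.2473101817983464), [0.38, -0.38, 0.25], [0.31, -0.31, 0.27]) ((np.float64(0.10499999999999929), [0.39, 0.0, 0.1], [0.36, -0.0, 0.21]), [(np.float64(0.2508440704839457), [0.42, -0.3, 0.25], [0.34, -0.24, 0.29]), (np.float64(0.18196024389988052), [0.43, -0.19, 0.18], [0.36, -0.16, 0.25]), (np.float64(0.13283486960723662), [0.42, -0.08, 0.13], [0.36, -0.08, 0.22])])
```

```bash
cat >> s2.py <<'E'
move_j(list(mid));move_j(list(c[0]))
log=[]
def ml(p,v): movel(p[0],frame=p[1],v=v); s=read_state(); log.append((round(s['time_s'],1),s['contact_force'].round(1).tolist(),round(s['finger_gap'],4)))
ml(path[0],.15)
for p,v in zip(path[1:],(.13,.13,.25,.15,.13,.13)): ml(p,v)
ml(P(-.02,-Y1,.075,14),.3)
print(*log,sep='\n')
a,_=snapshot('top'); b,_=snapshot('side')
cr=lambda im,x,y,w,h:cv2.resize(im[y:y+h,x:x+w],(400,480),interpolation=cv2.INTER_CUBIC)
save('sw.png',np.hstack([cr(a,275,155,80,96),cr(b,265,175,110,72)[:480]]))
E
python3 s2.py
```

```text
[[0.08, 0.86, -0.4, 1.84, 0.1, 1.72, 1.3], [-0.08, 0.98, -0.19, 1.4, 0.09, 1.78, 1.46], [-0.05, 0.98, -0.14, 1.39, 0.12, 1.79, 1.53]]
(np.float64(0.2473101817983464), [0.38, -0.38, 0.25], [0.31, -0.31, 0.27]) ((np.float64(0.10499999999999929), [0.39, 0.0, 0.1], [0.36, -0.0, 0.21]), [(np.float64(0.2508440704839457), [0.42, -0.3, 0.25], [0.34, -0.24, 0.29]), (np.float64(0.18196024389988052), [0.43, -0.19, 0.18], [0.36, -0.16, 0.25]), (np.float64(0.13283486960723662), [0.42, -0.08, 0.13], [0.36, -0.08, 0.22])])
(34.4, [-0.3, 0.1, -0.9], 0.028)
(35.3, [-1.1, -0.0, -1.0], 0.0275)
(36.1, [-0.0, -0.7, -1.4], 0.0277)
(37.1, [0.5, -0.2, -1.4], 0.0277)
(37.6, [1.4, 0.3, -0.6], 0.0277)
(38.5, [0.1, -0.1, -1.2], 0.0275)
(39.3, [-0.9, 0.3, -1.1], 0.0274)
(39.9, [0.8, 0.8, -1.6], 0.0274)
```

View pics/sw.png

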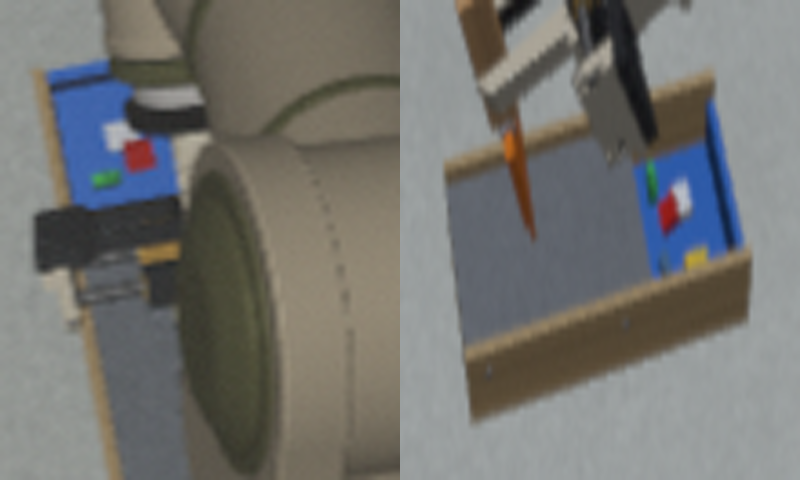

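All five chips are in the tray. In the side half, green is at (650,180), white (683,195), red (668,212), yellow (697,257) and blue (665,262); the board is empty. Next is the rack, after a clearance check against the bottles.

```bash
cat > s3.py <<'E'
from plan import *
t=TTSX
st=read_state();q=st['qpos']
best=[]
for q0 in solve(*RK(.10,t),seeds=[q,[-.51,.81,-.14,1.63,-.09,1.29,1.28]],n=15):
    c=[q0];ok=True
    for o in(.05,.02,-.02,-.062):
        n=solve(*RK(o,t),seeds=[c[-1]],n=0,m=.015)
        if not n: ok=False;break
        c.append(n[0])
    if ok: best.append((abs(q0-q).max(),c))
best.sort(key=lambda v:v[0]); c=best[0][1]; print(c[0].round(2),c[-1].round(2))
def clr(qa,qb):
    out=[]
    for s in np.linspace(0,1,30):
        a,M=fk(qa+(qb-qa)*s); Tm=T(a[7],M)@t; e=(Tm@[0,0,.165,1])[:3]; g=a[7]-.084*M[:,2]; out.append((min(e[2],a[7][2],Tm[2,3]),e.round(2).tolist(),a[7].round(2).tolist(),g.round(2).tolist()))
    return min(out,key=lambda v:v[0]),out[::7]
up=q.copy(); up[1]-=.15; mid=(up+c[0])/2; mid[1]-=.2
print(clr(up,mid)[0]); print(*clr(mid,c[0])[1],sep='\n')
for n,k in(('top','P'),('side','Q')):
    X=np.load('cl.npz')[k]; m=(X[...,0]>.45)&(X[...,0]<.85)&(X[...,1]>.1)&(X[...,1]<.5)&(X[...,2]>.112)&(X[...,2]<.22); p=X[m]; print(n,len(p),p.min(0).round(3),p.max(0).round(3),np.median(p,0).round(3))
a,M=fk(c[-1])
for b in(.084,.16,.24):
    for y in(-.094,.094): print('body',(a[7]-b*M[:,2]+y*M[:,1]-.0375*M[:,0]).round(3),(a[7]-b*M[:,2]+y*M[:,1]+.0375*M[:,0]).round(3))
E
python3 s3.py
```

```text
[-0.18  0.66 -0.73  1.81  0.09  1.34  0.92] [-0.25  0.88 -0.6   1.61  0.18  1.33  0.98]
(np.float64(0.19416492551789316), [0.51, -0.02, 0.19], [0.46, -0.03, 0.29], [0.53, -0.01, 0.33])
(np.float64(0.26581371930199194), [0.51, 0.14, 0.27], [0.43, 0.13, 0.33], [0.48, 0.15, 0.4])
(np.float64(0.2366867502314162), [0.5, 0.18, 0.24], [0.42, 0.17, 0.3], [0.47, 0.18, 0.37])
(np.float64(0.2093117503195454), [0.49, 0.22, 0.21], [0.41, 0.2, 0.28], [0.45, 0.22, 0.35])
(np.float64(0.1839445962502556), [0.47, 0.26, 0.18], [0.39, 0.24, 0.25], [0.43, 0.26, 0.32])
(np.float64(0.1608188901930603), [0.44, 0.3, 0.16], [0.37, 0.28, 0.23], [0.41, 0.29, 0.3])
top 418 [0.521 0.312 0.112] [0.849 0.499 0.22 ] [0.699 0.338 0.133]
side 277 [0.675 0.312 0.112] [0.848 0.497 0.219] [0.705 0.334 0.136]
body [0.574 0.248 0.159] [0.515 0.23  0.202]
body [0.519 0.427 0.159] [0.46  0.409 0.202]
body [0.616 0.26  0.222] [0.557 0.242 0.265]
body [0.561 0.44  0.222] [0.502 0.422 0.265]
body [0.66  0.274 0.287] [0.601 0.256 0.33 ]
body [0.605 0.454 0.287] [0.546 0.436 0.33 ]
```

```bash
cat >> s3.py <<'E'
move_j(list(up));move_j(list(mid));move_j(list(c[0])); p=RK(.012,t); movel(p[0],frame=p[1],v=.15)
st=read_state(); print(st['time_s'],st['eef_pos'].round(4),p[0].round(4),st['contact_force'].round(2))
ca,sa=np.cos(np.radians(RY)),np.sin(np.radians(RY)); ims=[]
e=scr(np.zeros(3),[1,0,0],[0,0,1])
for n in('top','side'):
    im,d=snapshot(n); np.savez(n+'2.npz',im=im,d=d); X=cloud(n,d); h=cv2.cvtColor(im,cv2.COLOR_RGB2HSV)
    m=(h[...,0]>6)&(h[...,0]<20)&(h[...,1]>150)&(h[...,2]>110)&(X[...,2]>.07)&(X[...,1]>.2)&(X[...,2]<.25)
    p=X[m]; a=p[:,0]*ca+p[:,1]*sa; b=-p[:,0]*sa+p[:,1]*ca; z=p[:,2]; u=(z-a)/2**.5; w=(z+a)/2**.5
    print(n,len(p),'b',np.percentile(b,[1,4,50,96,99]).round(4),'B0',B0,'w',np.percentile(w,[2,50,98]).round(4),'slot w',((ZS+A0)/2**.5),'u',np.percentile(u,[1,50,99]).round(4),'mouth u',((ZS-A0)/2**.5))
    K,D,Rr,tv=cal(n); Tm=T(st['eef_pos'],R.from_quat(st['tool_rot']).as_matrix())@t
    pts=[(Tm@[0,y,zz,1])[:3] for zz in(.165,.1) for y in(-.033,.033)]
    sl=[SLOT+rz(RY)@[0,y,0] for y in(-.036,.036)]
    uv=cv2.projectPoints(np.array(pts+sl),Rr,tv,K,D)[0].reshape(-1,2); print('   proj',uv.round(1).tolist())
    c0=uv[:2].mean(0).astype(int); x,y=c0[0]-30,c0[1]-30; print('   crop',x,y); crp=cv2.resize(im[y:y+60,x:x+60],(400,400),interpolation=cv2.INTER_CUBIC); ims.append(crp)
save('rk.png',np.hstack(ims))
E
python3 s3.py
```

```text
[-0.18  0.66 -0.73  1.81  0.09  1.34  0.92] [-0.25  0.88 -0.6   1.61  0.18  1.33  0.98]
(np.float64(0.19416492551789316), [0.51, -0.02, 0.19], [0.46, -0.03, 0.29], [0.53, -0.01, 0.33])
(np.float64(0.26581371930199194), [0.51, 0.14, 0.27], [0.43, 0.13, 0.33], [0.48, 0.15, 0.4])
(np.float64(0.2366867502314162), [0.5, 0.18, 0.24], [0.42, 0.17, 0.3], [0.47, 0.18, 0.37])
(np.float64(0.2093117503195454), [0.49, 0.22, 0.21], [0.41, 0.2, 0.28], [0.45, 0.22, 0.35])
(np.float64(0.1839445962502556), [0.47, 0.26, 0.18], [0.39, 0.24, 0.25], [0.43, 0.26, 0.32])
(np.float64(0.1608188901930603), [0.44, 0.3, 0.16], [0.37, 0.28, 0.23], [0.41, 0.29, 0.3])
top 418 [0.521 0.312 0.112] [0.849 0.499 0.22 ] [0.699 0.338 0.133]
side 277 [0.675 0.312 0.112] [0.848 0.497 0.219] [0.705 0.334 0.136]
body [0.574 0.248 0.159] [0.515 0.23  0.202]
body [0.519 0.427 0.159] [0.46  0.409 0.202]
body [0.616 0.26  0.222] [0.557 0.242 0.265]
body [0.561 0.44  0.222] [0.502 0.422 0.265]
body [0.66  0.274 0.287] [0.601 0.256 0.33 ]
body [0.605 0.454 0.287] [0.546 0.436 0.33 ]
42.65 [0.4206 0.2991 0.1649] [0.421  0.2992 0.1644] [ 0.09  0.18 -1.97]
top 48 b [0.1296 0.1301 0.1396 0.1915 0.193 ] B0 0.163 w [0.4702 0.4732 0.4765] slot w 0.47199377644202045 u [-0.3037 -0.2882 -0.2608] mouth u -0.34895719651556123
   proj [[215.5, 219.6], [193.8, 226.1], [216.1, 234.6], [193.5, 241.3], [216.4, 216.6], [192.9, 223.6]]
   crop 174 192
side 98 b [0.1286 0.1303 0.1559 0.1889 0.1951] B0 0.163 w [0.463  0.475  0.4773] slot w 0.47199377644202045 u [-0.3573 -0.3016 -0.2616] mouth u -0.34895719651556123
   proj [[305.7, 143.7], [300.7, 133.1], [293.4, 137.3], [288.7, 126.6], [308.2, 145.4], [302.7, 133.8]]
   crop 273 108
```

View pics/rk.png

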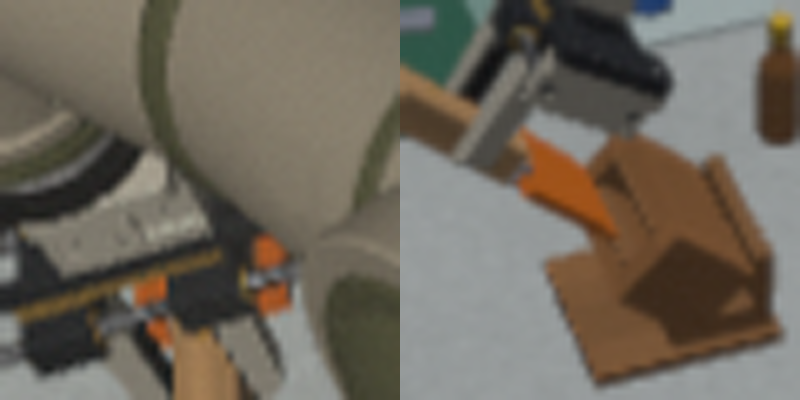

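The side half shows the blade edge at (612,235), just at the slot mouth. The measured blade is centred to within about 1 mm of the slot, so I insert it.

Run:
```python
from plan import *
t=TTSX; p=RK(.010,t,dy=.001); movel(p[0],frame=p[1],v=.05)
def out():
    st=read_state(); Tm=T(st['eef_pos'],R.from_quat(st['tool_rot']).as_matrix())@t; e=(Tm@[0,0,.165,1])[:3]-SLOT; L=rz(RY).T@e
    return round((-L[0]+L[2])/2**.5,4),L.round(4),st['contact_force'].round(1),st['time_s'],round(st['finger_gap'],4)
print(out())
p=RK(-.066,t,dy=.001); hit=movel(p[0],frame=p[1],v=.05,threshold=14); print(hit,*out())
```

```text
(np.float64(0.0103), array([-0.0071,  0.0011,  0.0074]), array([ 0.5,  0.7, -1.3]), 43.0, 0.0276)
False -0.0639 [ 0.0448  0.0014 -0.0455] [-4.7 -1.2  6.8] 44.6667 0.0275
```

Run:
```python
from plan import *
t=TTSX; p=RK(-.070,t,dy=.001); hit=movel(p[0],frame=p[1],v=.03,threshold=10); st=read_state(); print(hit,st['contact_force'].round(1),(st['eef_pos']-RK(-.062,t,dy=.001)[0]).round(4))
move_gripper(.07,10); st=read_state(); Z=R.from_quat(st['tool_rot']).as_matrix()[:,2]
movel(st['eef_pos']-Z*.1,v=.15); st=read_state(); q=st['qpos'].copy(); q[1]-=.35; q[0]+=.0; move_j(list(q)); 
q[0]+=.9 ; move_j(list(q)); st=read_state(); print(st['time_s'],st['eef_pos'].round(3),st['contact_force'].round(1))
a,_=snapshot('top'); b,d=snapshot('side'); X=cloud('side',d)
cr=lambda im,x,y,w,h:cv2.resize(im[y:y+h,x:x+w],(w*5,h*5),interpolation=cv2.INTER_CUBIC)
A=cr(a,170,150,80,120);B=cr(b,260,100,80,120); save('fin.png',np.hstack([A,B]))
h=cv2.cvtColor(b,cv2.COLOR_RGB2HSV)
m=(h[...,0]>6)&(h[...,0]<20)&(h[...,1]>150)&(h[...,2]>110)&(X[...,2]>.05)&(X[...,1]>.2)&(X[...,2]<.25)
p=X[m]; L=(p-SLOT)@rz(RY); o=(-L[:,0]+L[:,2])/2**.5; print('orange out',len(o),np.percentile(o,[5,95]).round(4) if len(o) else '')
m=(X[...,0]>.25)&(X[...,0]<.5)&(X[...,1]>.2)&(X[...,1]<.4)&(X[...,2]>.11)&(X[...,2]<.22); p=X[m]; L=(p-SLOT)@rz(RY); o=(-L[:,0]+L[:,2])/2**.5; print('butt out',len(o),np.percentile(o,[50,98,99.5]).round(4),'expect ~.103')
```

```text
True [ 0.7 -0.5  5.7] [ 0.0012  0.0013 -0.0024]
49.35 [ 0.586 -0.202  0.398] [-0.1 -0.1  0.6]
orange out 40 [-0.0163  0.0068]
butt out 162 [0.0755 0.1045 0.106 ] expect ~.103
```

View pics/fin.png

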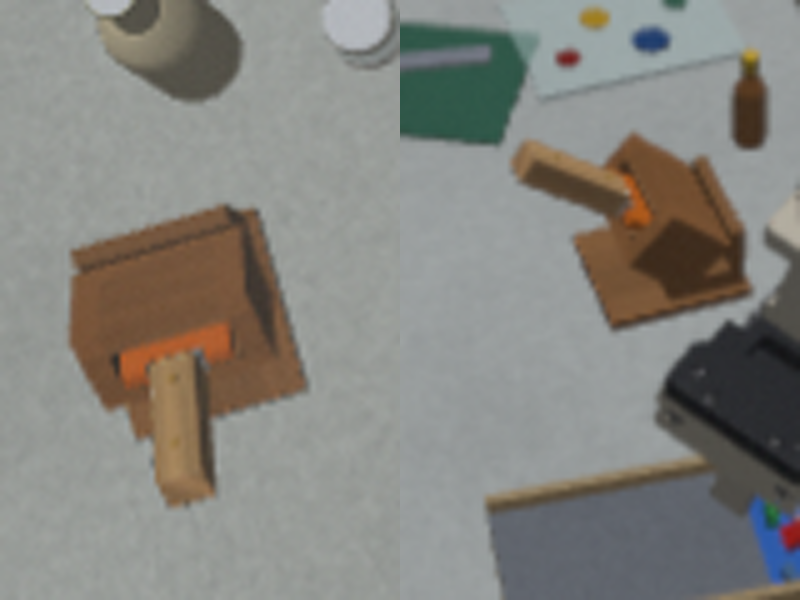

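The final picture shows the scraper in the slot: handle out at (180,430), with only the ~8 mm blade remainder showing at (175,352). The butt stands 104 mm out against 103 expected. The bottles stand where they were.

```bash
python3 -c "
from bench import *
print(job_done())"
```

```text
the job is handed in; nothing more can be done
None
```

I handed the job in at about 49 s of the 72 s allowed: all five chips are in the catch tray, and the scraper is seated blade-first in the rack slot and released. The gripper pressed on the standing green scraper-like object with about 6 N early on, and I did not look closely at that object afterwards.

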